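# Put the stacked weld test pieces back into their fitted trays

## Robot

A 6-joint arm with a two-finger parallel gripper is mounted at the origin on the work surface. World frame = base frame: x ahead of the robot, y to its left, z up, the work surface at z = 0. Lengths are in m, angles in rad, forces in N, time in s.
With the tool pointing down it reaches from about 0.275 to 0.975 m from the base axis. Payload 8.4 kg.
Tool frame: the origin (TCP) lies midway between the tips of the shut fingers; the grasp point (between the pads) lies behind it (r.pinch_z is the z of the grasp point in the tool frame, in m); z points along the fingers, x is the direction in which the jaws open and shut, and the axes are right-handed (so a half turn about z gives the same grasp; the last joint's range is limited). The gripper opens to 92 mm and grips with 3 to 60 N. Pads are 20 mm wide; open, the fingers measure 128 mm over their backs; the gripper's body (75 mm by 189 mm) begins 69 mm behind the grasp point.
Start: joints at [1.133, 0.353, 1.633, -0, 1.155, -0.002], TCP at [0.264, 0.567, 0.215] pointing down, gripper open.
Joint ranges: [-2.63, 2.63], [-0.92, 2.1], [0.06, 2.66], [-1.3, 4.44], [0, 2.69], [-3.02, 3.02]. Speed limits (rad/s): [2.22, 2.22, 2.79, 3.14, 3.14, 3.14].

## Interface

Orientations are given as [roll, pitch, yaw] about the fixed x, y, z axes, in that order (R = Rz(yaw) Ry(pitch) Rx(roll)).
In Python, from plant import sensors, read_camera, r, trace, tip_of gives the robot as it stands. The module is installed in compiled form; this text tells all that it offers.
- The arm moves only by the shell command python3 -m jog 'ROWS' [FORCE]. ROWS is JSON, a list of rows, each an object of numbers: "tx", "ty", "tz": the shift along the tool's x, y, z in mm; "roll": the turn about the tool's z in degrees; "jaw": the opening, from 0 (shut) to 1 (fully open). A call has 1 to 10 rows; each row shifts and turns the commanded pose from where the row before left it, along the tool's axes as they then stand; what a row does not reach is not made up. A row lasts 1/8 s, in which the tool goes at most 62.5 mm and 10.7 degrees, less where a joint would pass 70% of its speed; a pose out of reach is approached as far as the arm can. A call with a gripper value outside its range is refused whole. The fingers move at their own pace and stop on an object; FORCE is the grip in N (left out, the last holds). Time passes only in rows, so rows that do not move let the fingers close. It gives the time, the measured TCP pose, the force and the opening at its end, in the units of the state.
- sensors.read_state(): the state, without advancing time (a new reading comes with each control period).
- read_camera(name): name is "scene" or "top"; returns a dict with "image" (384x512x3 uint8, blue, green, red), "z_map" (384x512 float32, m along the optical axis (not along the pixel's ray), 0 where there is no reading), "mtx" (3x3 intrinsics, pixels), "R" (3x3) and "t" (3): a world point X has camera coordinates R X + t. Camera axes: x right, y down, z forward; pixel columns grow to the right and rows downward; lengths in m; the calibration is good to about 2 mm. A picture is of the moment at which its call begins.
- r.hand_in(): hands the job in, once; it reports no verdict.
Trained networks look in the newest picture that a camera, given by its name, has taken for a name from the list of things; names that differ only in an ending like _2 or _b are one class to them, and where a whole thing is asked for, a point or a joint stands for the part that bears it (a point fixed in the world has none). Each returns a list of dicts, best first, with "score" (0 to 1); they miss things now and then, are a little off and sometimes report something else, mostly with a low value. They report only what shows in the picture. A call takes as long as a camera call. They do not tell look-alikes from the thing itself.
- trace(name, camera): "region" (384x512 bool, what is visible of it) and "pixel" ([column, row] in pixels, amid what is visible of it).
- tip_of(name, camera): "pixel" ([column, row] in pixels: a listed point, or the origin of a listed thing).
The state is a dict: "clock": time; "joint_pos": joint angles; "joint_vel": joint speeds; "tau": joint torques, N m; "tool_pos": TCP position; "orientation": TCP orientation; "ft_force": force on the tool from outside, world axes, zero at the start; "moment": the same for the moment, N m; "finger_gap": finger opening in m.
Only numpy, scipy, OpenCV 4.12 (cv2) and the standard library are available. Lean on these libraries where they do the work, as an engineer would, in place of code of your own. Each camera call takes 0.05 s, during which the arm holds its last target.

## Task

The weld inspection exercise is over: take the stack of four steel test pieces apart and set each one down gently in the tray made for its shape and size, lying flat inside the rim, the T-joint and the pipe piece standing upright as they do now. Do not drop or tip any piece, and leave the standing torch and the coffee cup where they are.

Things in the scene. Friction and masses are not known exactly. Their poses are not given: they have to be found in the camera images.
- long_plate_c (a point): Centre of the long butt-weld plate, the bottom of the stack: dark steel, 170 (x) x 56 (y) x 12 (z) mm, about 0.89 kg, a ground-flush weld stripe along its x. Point is half-way up (6 mm above its underside). x along the length, z up. It lies on the table.
- short_plate_c (a point): Centre of the short butt-weld plate that lies on the long plate: grey steel, 126 (x) x 48 (y) x 12 (z) mm, about 0.57 kg, with a 10 mm wide, 2 mm proud weld bead across it (along y) at its middle. Point is half-way up the plate (6 mm above its underside). x along the length, z up. When it is in the stack its underside is 12 mm above the table (and those of the two pieces on it 24 mm) and its sides stand about 4 mm inside those of the long plate.
- tee_c (a point): T-joint piece, standing on one end of the short plate: grey steel, foot 58 (x) x 38 (y) x 8 (z) mm with an upright web along x, 58 mm long, 10 mm thick in y, from 8 to 62 mm above the underside; weld fillets along both sides of the web's root reach 13 mm above the underside. About 0.38 kg. The point is the centre of the web, 35 mm above the underside; take it by the web, across y. z up.
- pipe_c (a point): Pipe test piece, standing on end on the other end of the short plate, about 70 mm from the T-joint piece, centre to centre. Grey steel tube, outside diameter 48 mm, wall 5 mm, 56 mm tall, a thin weld ring round its middle. About 0.30 kg. Point on the axis half-way up (28 mm above the underside). z up the axis.
- long_tray: Tray for the long plate: fixed grey plastic with a black lining, inside 188 (x) x 74 (y) mm, walls 6 mm, floor 4 mm above the table, rim 5 mm above the floor (9 mm above the table); in the middle of each long side the rim has a 76 mm wide gap for the fingers. Origin at the centre of its underside, on the table; x along its length.
- short_tray: Tray for the short plate: as the long tray, inside 144 (x) x 66 (y) mm, the same finger gaps of 76 mm in the long sides. Origin at the centre of its underside, on the table; x along its length.
- tee_tray: Tray for the T-joint piece: as the others, inside 76 (x) x 56 (y) mm, rim closed all round. Origin at the centre of its underside, on the table; x along its length.
- round_tray: Tray for the pipe piece: square grey plate 92 x 92 mm, 4 mm thick, with a round rim on it, inside diameter 66 mm, wall 6 mm, 5 mm above the floor (9 mm above the table), black lining. Origin at the centre of its underside, on the table.
- torch: Black torch standing on its head, 132 mm tall, 37 mm across at the foot, 0.16 kg; not to be disturbed. Origin at the centre of its foot on the table.
- cup: White paper coffee cup, 85 mm tall, 76 mm across the rim; not to be disturbed. Origin at the centre of its foot on the table.
There are look-alikes about, which are no part of the job. Leave any brown or yellow look-alike of the part that bears short_plate_c alone.

How it is judged:
By the outcome, as a careful person would: the job done as asked, in the order asked, and still so for the second after the job is handed in, with the robot touching nothing.
It also fails if it takes over 144 s, if anything falls off the work surface, if the arm or the gripper's body presses on something with over 40 N, if the wrist force passes 120 N, or if a joint passes its speed limit or range.

## Working session

There is one attempt and no reset: what is moved stays moved. The work goes in short steps, Python scripts to look and compute and a shell command to move; the robot and the scene stay as the last step left them, time stands still between calls to the robot, and variables do not carry over. Pictures are saved under pics/ and viewed, and the job is handed in when it is done.

```bash
mkdir -p pics; python3 - <<'E'
from plant import sensors, read_camera, r
import cv2,numpy as np
s=sensors.read_state(); print({k:np.round(v,3).tolist() for k,v in s.items()}, r.pinch_z)
for n in ["scene","top"]:
    c=read_camera(n); cv2.imwrite(f"pics/{n}0.png",c["image"]); print(n,c["mtx"].tolist(),c["R"].tolist(),c["t"].tolist())
E
```

```text
{'clock': 0.0, 'joint_pos': [1.133, 0.354, 1.634, -0.0, 1.155, -0.002], 'joint_vel': [-0.001, 0.0, -0.001, -0.0, -0.0, 0.001], 'tau': [0.001, -59.384, -33.422, 0.07, 0.023, -0.0], 'tool_pos': [0.264, 0.566, 0.214], 'orientation': [3.142, 0.001, 1.135], 'ft_force': [0.501, 0.607, 0.244], 'moment': [-0.034, 0.008, 0.022], 'finger_gap': 0.092} -0.0187
scene [[439.6729747162443, 0.0, 248.89245694779947], [0.0, 439.6729747162443, 195.5436421763958], [0.0, 0.0, 1.0]] [[0.4361313734524932, 0.8997630479219836, 0.014692946763148014], [0.7758334601266789, -0.36768775347154664, -0.5127262018806064], [-0.4559296735663378, 0.23501526235797932, -0.8584264436866462]] [-0.22867631828767762, -0.3157820086967354, 1.6297997007368545]
top [[392.02200588834376, 0.0, 248.1389991215776], [0.0, 392.02200588834376, 188.94463657592763], [0.0, 0.0, 1.0]] [[0.019963119733357237, -0.9997900756214357, 0.004612866722092304], [-0.9786396240822123, -0.020484609054090237, -0.2045601793314808], [0.20461172993437626, -0.00043067480217835605, -0.9788431204705261]] [0.028146095859558583, 0.4804027668807151, 0.9829803524127785]
```

View pics/scene0.png

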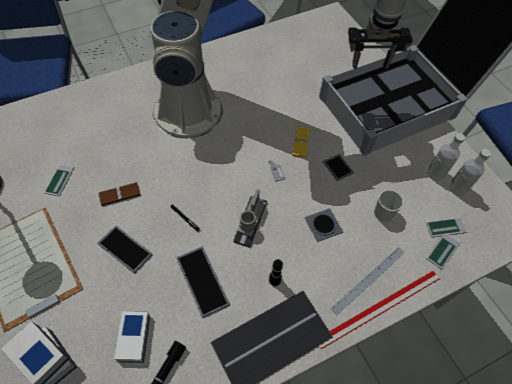

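View pics/top0.png

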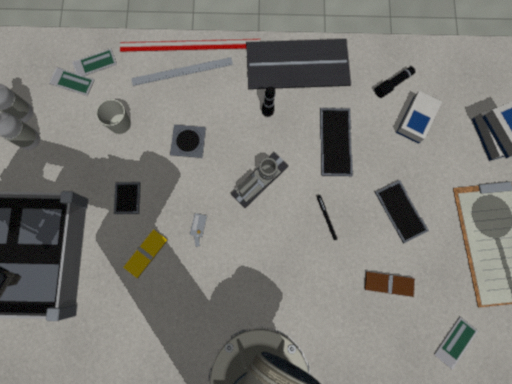

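The top view shows the stack at (260,178), with the torch at (268,102) and the cup at (112,112). The tray candidates are at (336,142) and (401,211) for the long ones, (127,198) for the tee and (188,140) for the round one. The brown (390,284) and yellow (146,254) plates are look-alikes. Next I measure.

```bash
cat > h.py <<'E'
from plant import sensors, read_camera, r, trace, tip_of
import cv2,numpy as np
def cloud(c):
    z=c["z_map"];v,u=np.mgrid[0:384,0:512]
    K=c["mtx"];p=np.stack([(u-K[0,2])/K[0,0]*z,(v-K[1,2])/K[1,1]*z,z],-1)
    w=(p-c["t"])@c["R"]; w[z==0]=np.nan
    return w
def ray(c,uv,zw):
    K=c["mtx"];d=c["R"].T@np.array([(uv[0]-K[0,2])/K[0,0],(uv[1]-K[1,2])/K[1,1],1]);o=-c["R"].T@c["t"]
    return o+d*(zw-o[2])/d[2]
def proj(c,X):
    p=c["R"]@np.array(X)+c["t"];q=c["mtx"]@p;return q[:2]/q[2]
def crop(c,u,v,w,h,k,f):
    cv2.imwrite("pics/"+f,cv2.resize(c["image"][v:v+h,u:u+w],None,fx=k,fy=k,interpolation=cv2.INTER_CUBIC))
E
python3 - <<'E'
from h import *
names={"long_plate_c":.006,"short_plate_c":.018,"tee_c":.059,"pipe_c":.052,"long_tray":0.0,"short_tray":0.,"tee_tray":0.,"round_tray":0.,"torch":0.,"cup":0.}
for cn in ["top","scene"]:
    c=read_camera(cn);w=cloud(c)
    crop(c,*( (215,80,130,100) if cn=="top" else (170,170,130,100)),6,cn+"_st.png")
    for n,z in names.items():
        for d in tip_of(n,cn)[:3]:
            print(cn,n,round(d["score"],2),np.round(d["pixel"]),np.round(ray(c,d["pixel"],z),3))
        if 'tray' in n:
          for d in trace(n,cn)[:2]:
            m=d["region"]; P=w[m]; P=P[np.isfinite(P[:,0])]
            rc=cv2.minAreaRect((P[:,:2]*1000).astype(np.float32))
            print("   trace",round(d["score"],2),np.round(d["pixel"]),m.sum(),np.round(rc[0]),np.round(rc[1]),round(rc[2],1),np.round(np.nanpercentile(P[:,2],[5,50,95]),3))
E
```

```text
top short_plate_c 0.89 [148. 253.] [0.309 0.298 0.018]
top short_plate_c 0.72 [256. 180.] [0.511 0.018 0.018]
top short_plate_c 0.71 [387. 285.] [ 0.239 -0.326  0.018]
top tee_c 0.72 [250. 183.] [0.493 0.034 0.059]
top pipe_c 0.63 [264. 172.] [ 0.526 -0.004  0.052]
top long_tray 0.97 [335. 142.] [ 0.63  -0.205 -0.   ]
   trace 0.9 [334. 142.] 2136 [ 635. -207.] [206.  94.] 1.6 [0.001 0.005 0.01 ]
   trace 0.71 [268. 180.] 338 [516.   6.] [ 55. 169.] 45.6 [0.008 0.012 0.016]
top short_tray 0.89 [398. 212.] [ 0.434 -0.372  0.   ]
top short_tray 0.26 [256. 181.] [0.513 0.016 0.   ]
   trace 0.74 [399. 211.] 1690 [ 438. -382.] [160.  85.] 26.6 [0.001 0.005 0.01 ]
top tee_tray 0.62 [125. 197.] [0.462 0.376 0.   ]
   trace 0.73 [127. 199.] 829 [458. 371.] [87. 75.] 1.6 [0.001 0.005 0.011]
top round_tray 0.86 [190. 144.] [0.615 0.206 0.   ]
   trace 0.9 [188. 142.] 1033 [626. 211.] [96. 94.] 87.4 [0.001 0.005 0.01 ]
top torch 0.68 [266. 110.] [ 0.723 -0.009  0.   ]
top cup 0.71 [124. 128.] [0.66  0.396 0.   ]
top cup 0.41 [126. 198.] [0.457 0.374 0.   ]
scene long_plate_c 0.78 [249. 217.] [
[... 482 characters left out ...]
 ]
scene short_tray 0.58 [125. 249.] [ 0.439 -0.379  0.   ]
scene short_tray 0.36 [250. 217.] [ 0.501  0.014 -0.   ]
   trace 0.7 [125. 249.] 1247 [ 437. -380.] [158.  79.] 26.6 [-0.     0.004  0.009]
scene tee_tray 0.62 [338. 168.] [0.462 0.37  0.   ]
scene tee_tray 0.34 [252. 215.] [0.499 0.023 0.   ]
   trace 0.87 [336. 169.] 459 [454. 370.] [97. 75.] 2.1 [-0.     0.005  0.011]
   trace 0.74 [204. 281.] 1941 [ 630. -206.] [207.  87.] 0.2 [-0.001  0.004  0.01 ]
scene round_tray 0.56 [324. 225.] [0.629 0.215 0.   ]
   trace 0.81 [327. 226.] 757 [624. 211.] [95. 96.] 85.7 [-0.001  0.004  0.01 ]
scene torch 0.65 [275. 280.] [ 0.725 -0.01   0.   ]
scene cup 0.97 [386. 213.] [0.678 0.416 0.   ]
```

```bash
ls pics
```

```text
scene0.png
scene_st.png
top0.png
top_st.png
```

View stack.

View pics/top_st.png

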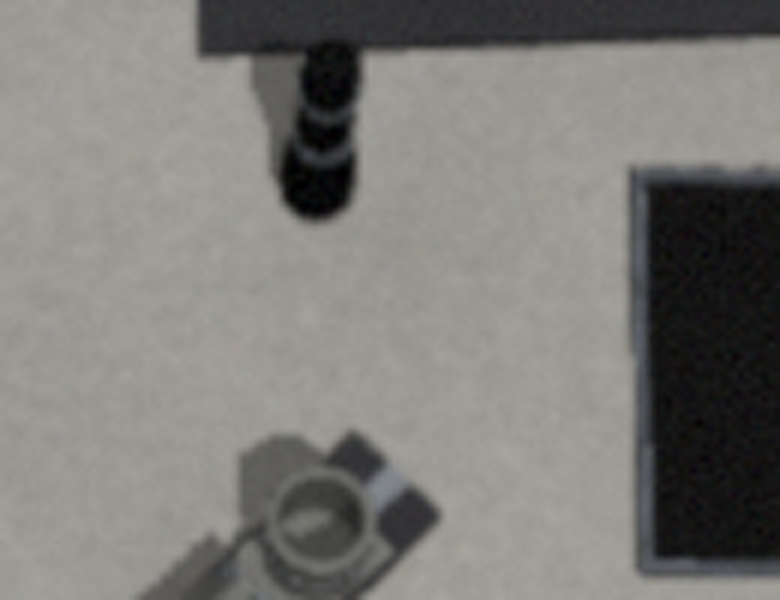

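View pics/scene_st.png

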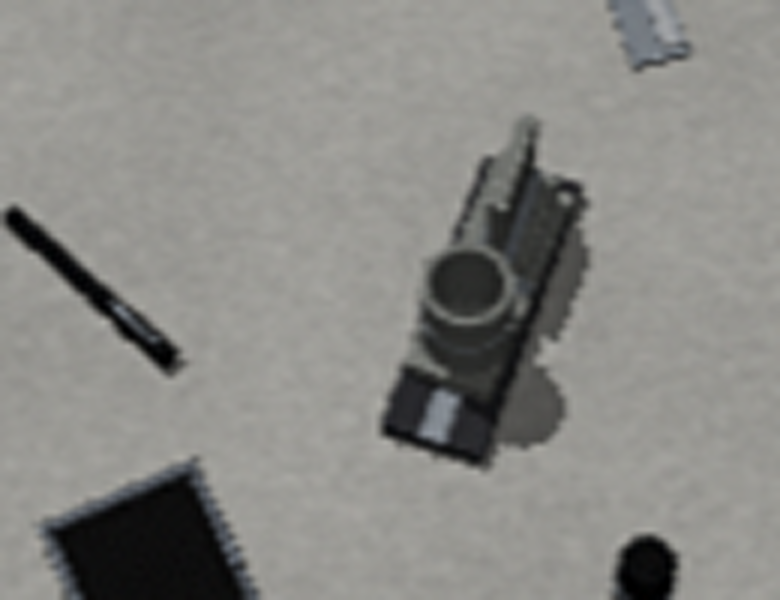

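```bash
python3 - <<'E'
from h import *
def rect(P):
    rc=cv2.minAreaRect((P*1000).astype(np.float32)); return np.round(rc[0],1),np.round(rc[1],1),round(rc[2],1)
for cn in ["top","scene"]:
    c=read_camera(cn);w=cloud(c); x,y,z=w[...,0],w[...,1],w[...,2]
    near=(abs(x-.51)<.13)&(abs(y-.01)<.13)
    for lo,hi in [(.004,.1),(.009,.0165),(.0185,.0275),(.029,.045),(.074,.1)]:
        m=near&(z>lo)&(z<hi); P=w[m]; print(cn,lo,m.sum(),rect(P[:,:2]), np.round(P.mean(0),4), np.round(np.median(P[:,2]),4))
    m=near&(z>.07); P=w[m]
    n,l,st,ce=cv2.connectedComponentsWithStats(m.astype(np.uint8))
    for i in range(1,n):
        P=w[l==i]; print("  comp",ce[i],len(P),rect(P[:,:2]),np.round(P.mean(0),4))
    tb=(abs(z)<.004)&(abs(x-.5)<.3)&(abs(y)<.4); print("table z",np.nanmedian(z[tb]))
    # trays: rim
    for nm,cx,cy,rr in [("long",.632,-.206,.13),("short",.4375,-.381,.11),("tee",.457,.371,.075),("round",.625,.211,.075)]:
        b=(np.hypot(x-cx,y-cy)<rr)
        for lo in (.003,.0025,.007):
            m=b&(z>lo)&(z<.02); P=w[m]; print("  ",nm,lo,m.sum(),rect(P[:,:2]))
E
```

```text
top 0.004 1467 (array([510.4,   9.3]), array([256.3, 257.8]), 89.5) [0.511  0.0086 0.0317] 0.0245
top 0.009 338 (array([516.6,   6.3]), array([ 56.5, 169. ]), 45.0) [ 0.5148 -0.0012  0.0124] 0.0124
top 0.0185 291 (array([510.1,  13.1]), array([ 50.5, 125.6]), 43.1) [0.5175 0.0053 0.0241] 0.0243
top 0.029 222 (array([505.5,  13.7]), array([ 43.4, 120.4]), 45.5) [0.4925 0.0256 0.0344] 0.0337
top 0.074 211 (array([508.5,  13.3]), array([ 44.7, 123.8]), 46.3) [0.5107 0.0121 0.0823] 0.0817
  comp [268.16393443 166.16393443] 122 (array([536.4, -13.5]), array([47.6, 44.2]), 0.7) [ 0.5352 -0.0127  0.0782]
  comp [248.55855856 184.41441441] 111 (array([485.,  37.]), array([ 9.9, 57.1]), 46.6) [0.4842 0.0371 0.0847]
table z 0.00030156337218534876
   long 0.003 2097 (array([ 634. , -205.3]), array([253.2, 254.6]), 64.4)
   long 0.0025 2403 (array([ 632.5, -207.1]), array([256.2, 252.9]), 86.4)
   long 0.007 418 (array([ 642.2, -207.6]), array([219.9,  85.3]), 0.1)
   short 0.003 1638 (array([ 434. , -379.9]), array([214.5, 212.7]), 54.5)
   short 0.0025 1882 (array([ 435.9, -380.7]), array([214
[... 1441 characters left out ...]
ray([ 632.5, -207. ]), array([147.5, 212.9]), 68.8)
   short 0.003 1016 (array([ 438.4, -379.1]), array([209.9, 213.8]), 36.9)
   short 0.0025 1183 (array([ 437. , -379.7]), array([211.3, 214.3]), 33.1)
   short 0.007 230 (array([ 433.3, -375.1]), array([168.2, 142.7]), 20.3)
   tee 0.003 386 (array([454.8, 372.1]), array([135.3, 142.1]), 59.3)
   tee 0.0025 430 (array([459.8, 369.7]), array([141.5, 140.2]), 39.2)
   tee 0.007 134 (array([459.4, 366.7]), array([88.9, 69.3]), 2.0)
   round 0.003 586 (array([626.9, 213.6]), array([141.7, 140.2]), 13.7)
   round 0.0025 657 (array([628.2, 212.1]), array([141.9, 140.2]), 5.5)
   round 0.007 160 (array([623.4, 201.5]), array([105.1,  95.7]), 83.4)
```

The stack's x axis points about -44° in world, tee to pipe. I'll overlay the fitted tray and piece outlines to verify, and check how tall the neighbours near the trays are.

```bash
cat >> h.py <<'E'
T={"long":(.632,-.2065,0.8,.188,.074),"short":(.4375,-.381,26.6,.144,.066),"tee":(.4575,.3705,2,.076,.056),"round":(.625,.211,0,.066,.066)}
def box(cx,cy,a,L,W,z):
    a=np.deg2rad(a);e=np.array([np.cos(a),np.sin(a)]);f=np.array([-e[1],e[0]])
    return [np.r_[np.array([cx,cy])+sx*L/2*e+sy*W/2*f,z] for sx,sy in((1,1),(-1,1),(-1,-1),(1,-1))]
def draw(img,c,pts,k,col):
    q=np.array([(proj(c,p)+.5)*k for p in pts]); cv2.polylines(img,[np.round(q*16).astype(np.int32)],True,col,1,shift=4)
E
python3 - <<'E'
from h import *
for cn in ["top","scene"]:
    c=read_camera(cn);w=cloud(c);k=6;im=cv2.resize(c["image"],None,fx=k,fy=k,interpolation=cv2.INTER_CUBIC)
    for n,(x,y,a,L,W) in T.items():
        if n=="round": draw(im,c,[(x+.033*np.cos(t),y+.033*np.sin(t),.009) for t in np.linspace(0,6.28,40)],k,(0,255,0)); draw(im,c,box(x,y,a,.092,.092,.004),k,(0,255,255))
        else: draw(im,c,box(x,y,a,L,W,.009),k,(0,255,0)); draw(im,c,box(x,y,a,L+.012,W+.012,.009),k,(0,255,255))
    draw(im,c,box(.5135,.0085,-44,.17,.056,.012),k,(0,0,255))
    draw(im,c,box(.5105,.0125,-44,.126,.048,.024),k,(255,0,255))
    draw(im,c,box(.485,.037,-43.6,.058,.010,.086),k,(0,255,0))
    draw(im,c,[(.5364+.024*np.cos(t),-.013+.024*np.sin(t),.080) for t in np.linspace(0,6.28,40)],k,(0,255,0))
    tiles=[]
    for n,(x,y,*_) in list(T.items())+[("st",(.511,.0115))]:
        u,v=(proj(c,(x,y,.01))*k).astype(int); u=max(u,200);v=max(v,180); tiles.append(im[v-180:v+180,u-200:u+200][:300] if 0 else cv2.resize(im[v-190:v+190,u-190:u+190],(266,266) if n!="st" else (532,532)))
    cv2.imwrite(f"pics/ov_{cn}.png",np.hstack([tiles[4],np.vstack(tiles[:2])])); cv2.imwrite(f"pics/ov2_{cn}.png",np.hstack(tiles[2:4]))
    x,y,z=w[...,0],w[...,1],w[...,2]
    for nm,(X,Y) in {"tee":(.4575,.3705),"round":(.625,.211),"long":(.632,-.2065),"short":(.4375,-.381),"st":(.511,.01)}.items():
        m=(np.hypot(x-X,y-Y)<.17)&(z>.03); P=w[m]; 
        if len(P): i=np.argmin(np.hypot(P[:,0]-X,P[:,1]-Y)); print(cn,nm,len(P),"max z",P[:,2].max().round(3),"closest",P[i].round(3), "at max",P[P[:,2].argmax()].round(3))
    m=(x>.3)&(x<.6)&(y>.44)&(y<.6)&(z>.03); P=w[m]; print("case min y",P[:,1].min() if len(P) else None, "x max",P[:,0].max() if len(P) else None)
E
```

```text
top tee 1196 max z 0.109 closest [0.451 0.473 0.055] at max [0.45  0.487 0.109]
top round 66 max z 0.087 closest [0.668 0.37  0.085] at max [0.65  0.378 0.087]
top st 549 max z 0.09 closest [0.502 0.012 0.035] at max [0.479 0.041 0.09 ]
case min y 0.4722511994819245 x max 0.45552009273823696
scene tee 655 max z 0.109 closest [0.456 0.472 0.056] at max [0.443 0.493 0.109]
scene round 50 max z 0.089 closest [0.662 0.371 0.081] at max [0.67  0.37  0.089]
scene st 454 max z 0.091 closest [0.508 0.018 0.059] at max [0.497 0.026 0.091]
case min y 0.4706041356601462 x max 0.45805248878119
```

View pics/ov_top.png

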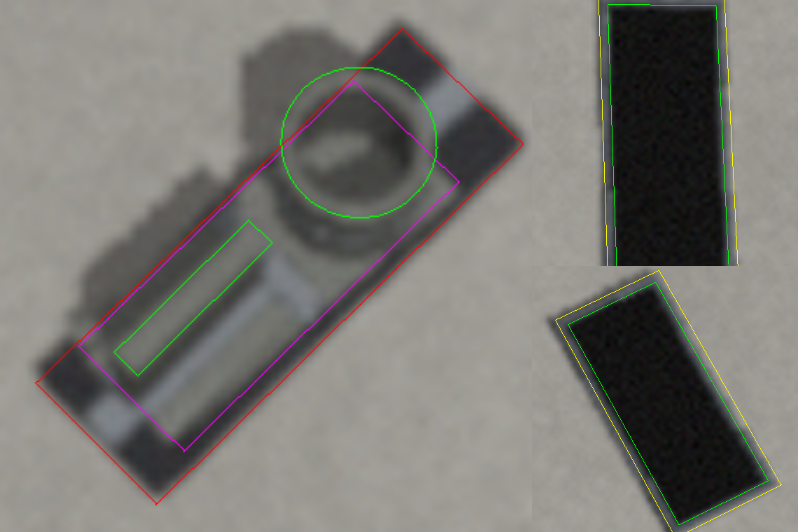

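View pics/ov_scene.png

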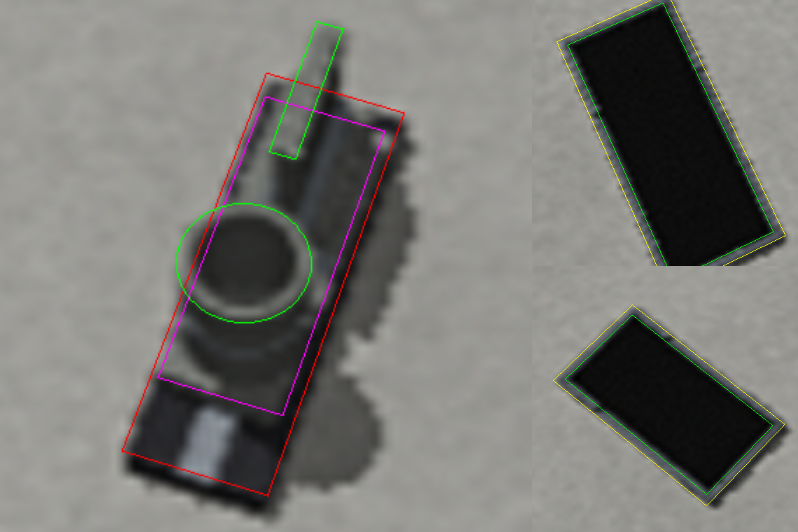

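View pics/ov2_top.png

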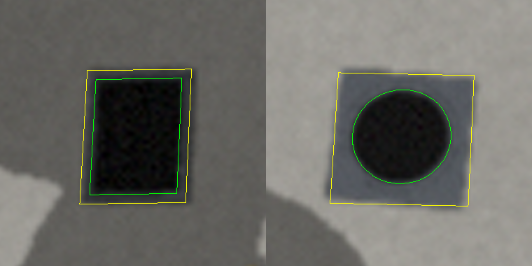

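View pics/ov2_scene.png

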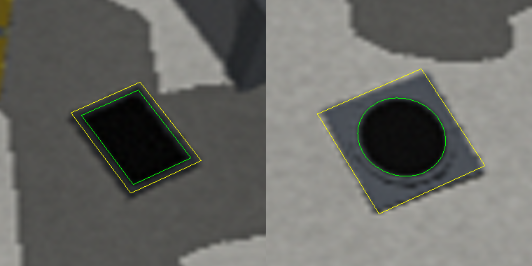

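Both overlays agree to about 2 mm. The case beside the tee tray rises to 109 mm at y≈0.487, so I'll take the tee high on its web to keep the gripper body above it.

```bash
cat > go.py <<'E'
import sys
from h import *
# go.py x y z yawdeg : deltas in tool axes AFTER the roll
def R3(rpy):
    from scipy.spatial.transform import Rotation as Ro
    return Ro.from_euler('xyz',rpy).as_matrix()
s=sensors.read_state();R=R3(s["orientation"]);p=np.array(s["tool_pos"])
a=[float(v) for v in sys.argv[1:]]
yaw=np.degrees(np.arctan2(R[1,0],R[0,0])); t=a[3]
d=(t-yaw+90)%180-90 if len(a)<5 else (t-yaw+180)%360-180
yr=np.radians(yaw+d);X=np.array([np.cos(yr),np.sin(yr),0]);Y=np.array([np.sin(yr),-np.cos(yr),0])
D=np.array(a[:3])-p
print("clock",round(s["clock"],2),"p",p.round(4),"yaw",round(yaw,1),"roll",round(-d,1),"then t",np.round(np.array([D@X,D@Y,-D[2]])*1000,1),"F",np.round(s["ft_force"],1),"gap",round(s["finger_gap"]*1000,1),"tilt",np.round(R[:,2],3),"q6",round(s["joint_pos"][5],2))
E
python3 go.py .485 .037 .15 46.4
```

```text
clock 1.8 p [0.2638 0.5666 0.2146] yaw 65.0 roll 18.6 then t [-231.   525.4   64.6] F [-0.3  0.2 -0.1] gap 91.7 tilt [-0. -0. -1.] q6 -0.0
```

```bash
python3 -m jog '[{"roll":9.3},{"roll":9.3},{"tx":-14,"ty":32},{"tx":-14,"ty":32},{"tx":-14,"ty":32},{"tx":-14,"ty":32},{"tx":-14,"ty":32},{"tx":-14,"ty":32},{"tx":-14,"ty":32},{"tx":-14,"ty":32}]' 50; python3 -m jog '[{"tx":-14,"ty":32},{"tx":-14,"ty":32},{"tx":-14,"ty":32},{"tx":-14,"ty":32},{"tx":-14,"ty":32},{"tx":-14,"ty":32},{"tx":-14,"ty":32},{"tx":-14,"ty":32},{"tx":0},{"tx":0}]'; python3 go.py .485 .037 .11 46.4
```

```text
clock 1.8 p [0.2638 0.5666 0.2146] yaw 65.0 roll 18.6 then t [-231.   525.4  104.6] F [-0.3  0.2 -0.1] gap 91.7 tilt [-0. -0. -1.] q6 -0.0$[0]: bad value
$[0]: bad value
```

```bash
python3 -m jog '[{"tx":0,"ty":0,"tz":0,"roll":9.3,"jaw":1}]' 50; python3 go.py .485 .037 .11 46.4
```

```text
clock: 1.92
tool_pos: [0.2638, 0.5666, 0.2146]
orientation: [3.142, -0.0, 0.97]
ft_force: [-0.3, 0.5, 0.1]
finger_gap: 0.0918
clock 1.93 p [0.2638 0.5666 0.2146] yaw 55.6 roll 9.2 then t [-231.   525.4  104.6] F [-0.3  0.5  0.1] gap 91.8 tilt [ 0. -0. -1.] q6 0.16
```

All keys are required.

```bash
python3 -m jog '[{"tx":0,"ty":0,"tz":0,"roll":9.2,"jaw":1},{"tx":-14,"ty":32,"tz":0,"roll":0,"jaw":1},{"tx":-14,"ty":32,"tz":0,"roll":0,"jaw":1},{"tx":-14,"ty":32,"tz":0,"roll":0,"jaw":1},{"tx":-14,"ty":32,"tz":0,"roll":0,"jaw":1},{"tx":-14,"ty":32,"tz":0,"roll":0,"jaw":1},{"tx":-14,"ty":32,"tz":0,"roll":0,"jaw":1},{"tx":-14,"ty":32,"tz":0,"roll":0,"jaw":1},{"tx":-14,"ty":32,"tz":0,"roll":0,"jaw":1},{"tx":-14,"ty":32,"tz":0,"roll":0,"jaw":1}]'; python3 -m jog '[{"tx":-14,"ty":32,"tz":0,"roll":0,"jaw":1},{"tx":-14,"ty":32,"tz":0,"roll":0,"jaw":1},{"tx":-14,"ty":32,"tz":0,"roll":0,"jaw":1},{"tx":-14,"ty":32,"tz":0,"roll":0,"jaw":1},{"tx":-14,"ty":32,"tz":0,"roll":0,"jaw":1},{"tx":-14,"ty":32,"tz":0,"roll":0,"jaw":1},{"tx":-14,"ty":32,"tz":0,"roll":0,"jaw":1},{"tx":0,"ty":0,"tz":0,"roll":0,"jaw":1},{"tx":0,"ty":0,"tz":0,"roll":0,"jaw":1}]'; python3 go.py .485 .037 .11 46.4
```

```text
clock: 3.18
tool_pos: [0.3866, 0.276, 0.2147]
orientation: [3.141, -0.0, 0.812]
ft_force: [-0.3, 0.2, 0.6]
finger_gap: 0.0918
clock: 4.3
tool_pos: [0.481, 0.0521, 0.2146]
orientation: [-3.141, -0.0, 0.811]
ft_force: [0.2, 0.0, -0.7]
finger_gap: 0.0918
clock 4.3 p [0.481  0.0521 0.2146] yaw 46.5 roll 0.1 then t [ -8.2  13.3 104.6] F [ 0.2  0.  -0.7] gap 91.8 tilt [-0.  0. -1.] q6 -0.71
```

```bash
python3 -m jog '[{"tx":-8.2,"ty":13.3,"tz":0,"roll":0,"jaw":1},{"tx":0,"ty":0,"tz":30,"roll":0,"jaw":1},{"tx":0,"ty":0,"tz":30,"roll":0,"jaw":1},{"tx":0,"ty":0,"tz":30,"roll":0,"jaw":1},{"tx":0,"ty":0,"tz":0,"roll":0,"jaw":1}]'; python3 go.py .485 .037 .0515 46.4; python3 - <<'E'
from h import *
a=[]
for cn,(u,v,w,h) in {"top":(210,140,90,80),"scene":(200,160,90,80)}.items():
    c=read_camera(cn); a.append(cv2.resize(c["image"][v:v+h,u:u+w],None,fx=4.4,fy=4.4,interpolation=cv2.INTER_CUBIC))
cv2.imwrite("pics/t1.png",np.hstack(a))
E
```

```text
clock: 4.92
tool_pos: [0.4837, 0.0366, 0.123]
orientation: [-3.139, 0.003, 0.813]
ft_force: [0.1, -0.2, 0.6]
finger_gap: 0.0916
clock 4.92 p [0.4837 0.0366 0.123 ] yaw 46.6 roll 0.2 then t [ 1.2  0.6 71.5] F [ 0.1 -0.2  0.6] gap 91.6 tilt [-0.004 -0.    -1.   ] q6 -0.74
```

View pics/t1.png

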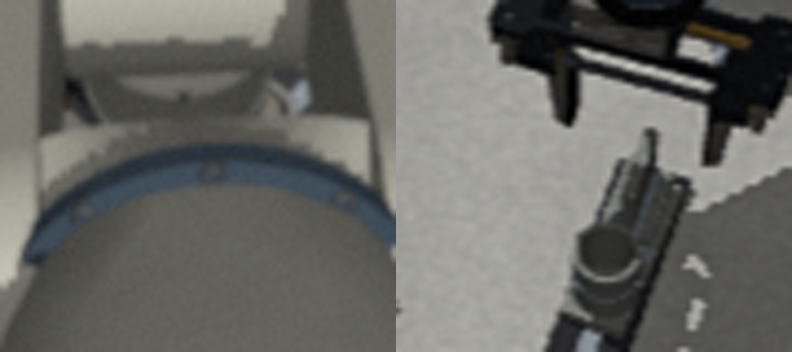

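The fingers straddle the web (scene crop, web at ~(650,150)). Going down and closing with moderate force: the fingers should share the centring, and the tee slides rather than tips if I'm slightly off.

```bash
python3 -m jog '[{"tx":0.6,"ty":0.3,"tz":20,"roll":0,"jaw":1},{"tx":0.6,"ty":0.3,"tz":20,"roll":0,"jaw":1},{"tx":0,"ty":0,"tz":15,"roll":0,"jaw":1},{"tx":0,"ty":0,"tz":10,"roll":0,"jaw":1},{"tx":0,"ty":0,"tz":5,"roll":0,"jaw":1},{"tx":0,"ty":0,"tz":0,"roll":0,"jaw":1},{"tx":0,"ty":0,"tz":0,"roll":0,"jaw":0.3},{"tx":0,"ty":0,"tz":0,"roll":0,"jaw":0.3},{"tx":0,"ty":0,"tz":0,"roll":0,"jaw":0.3}]' 8; python3 go.py .485 .037 .0515 46.4; python3 - <<'E'
from h import *
a=[]
c=read_camera("scene");crop(c,200,150,90,80,7,"t2.png")
E
```

```text
clock: 6.15
tool_pos: [0.4867, 0.0371, 0.0548]
orientation: [3.141, -0.0, 0.812]
ft_force: [0.2, 0.4, -0.0]
finger_gap: 0.0642
clock 6.15 p [0.4867 0.0371 0.0548] yaw 46.5 roll 0.1 then t [-1.3 -1.2  3.3] F [ 0.2  0.4 -0. ] gap 64.2 tilt [ 0.  0. -1.] q6 -0.74
```

View pics/t2.png

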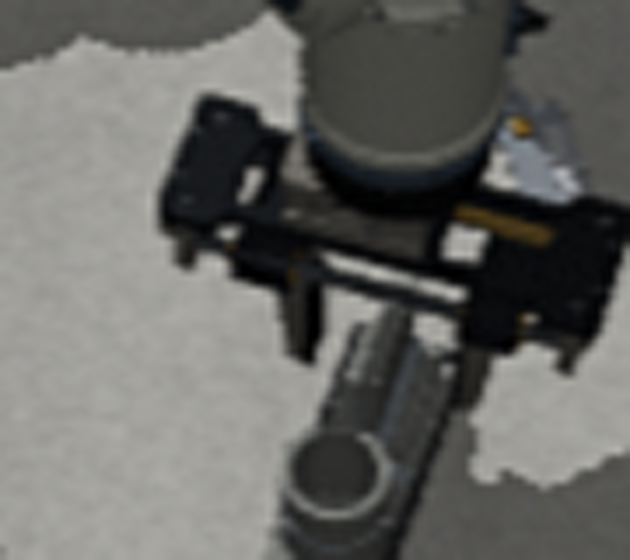

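```bash
python3 -m jog '[{"tx":-1.3,"ty":-1.2,"tz":3,"roll":0,"jaw":0.3},{"tx":0,"ty":0,"tz":0,"roll":0,"jaw":0.3},{"tx":0,"ty":0,"tz":0,"roll":0,"jaw":0.2},{"tx":0,"ty":0,"tz":0,"roll":0,"jaw":0.16},{"tx":0,"ty":0,"tz":0,"roll":0,"jaw":0.13},{"tx":0,"ty":0,"tz":0,"roll":0,"jaw":0.1},{"tx":0,"ty":0,"tz":0,"roll":0,"jaw":0.05},{"tx":0,"ty":0,"tz":0,"roll":0,"jaw":0.02}]' 8;python3 -m jog '[{"tx":0,"ty":0,"tz":0,"roll":0,"jaw":0},{"tx":0,"ty":0,"tz":0,"roll":0,"jaw":0},{"tx":0,"ty":0,"tz":0,"roll":0,"jaw":0}]' 40; python3 go.py .485 .037 .0515 46.4
```

```text
clock: 7.2
tool_pos: [0.4849, 0.037, 0.0516]
orientation: [3.141, -0.0, 0.812]
ft_force: [-0.8, -0.4, 1.0]
finger_gap: 0.01
clock: 7.58
tool_pos: [0.4849, 0.037, 0.0516]
orientation: [3.142, -0.0, 0.812]
ft_force: [0.3, -0.1, 0.9]
finger_gap: 0.0096
clock 7.58 p [0.4849 0.037  0.0516] yaw 46.5 roll 0.1 then t [0.1 0.1 0.1] F [ 0.3 -0.1  0.9] gap 9.6 tilt [ 0.  0. -1.] q6 -0.74
```

Gripped with a 9.6 mm gap. Lifting.

```bash
python3 -m jog '[{"tx":0,"ty":0,"tz":-2,"roll":0,"jaw":0},{"tx":0,"ty":0,"tz":-3,"roll":0,"jaw":0},{"tx":0,"ty":0,"tz":-8,"roll":0,"jaw":0},{"tx":0,"ty":0,"tz":-15,"roll":0,"jaw":0},{"tx":0,"ty":0,"tz":-20,"roll":0,"jaw":0},{"tx":0,"ty":0,"tz":-20,"roll":0,"jaw":0},{"tx":0,"ty":0,"tz":-15,"roll":0,"jaw":0},{"tx":0,"ty":0,"tz":-10,"roll":0,"jaw":0},{"tx":0,"ty":0,"tz":0,"roll":0,"jaw":0},{"tx":0,"ty":0,"tz":0,"roll":0,"jaw":0}]'; python3 go.py .4575 .3695 .12 92; python3 - <<'E'
from h import *
c=read_camera("scene");crop(c,200,130,90,100,6,"t3.png")
E
```

```text
clock: 8.82
tool_pos: [0.4844, 0.037, 0.1441]
orientation: [-3.141, 0.001, 0.812]
ft_force: [-0.4, -0.1, -4.3]
finger_gap: 0.0097
clock 8.82 p [0.4844 0.037  0.1441] yaw 46.5 roll -45.5 then t [333.2 -15.3  24.1] F [-0.4 -0.1 -4.3] gap 9.7 tilt [-0.001 -0.    -1.   ] q6 -0.74
```

View pics/t3.png

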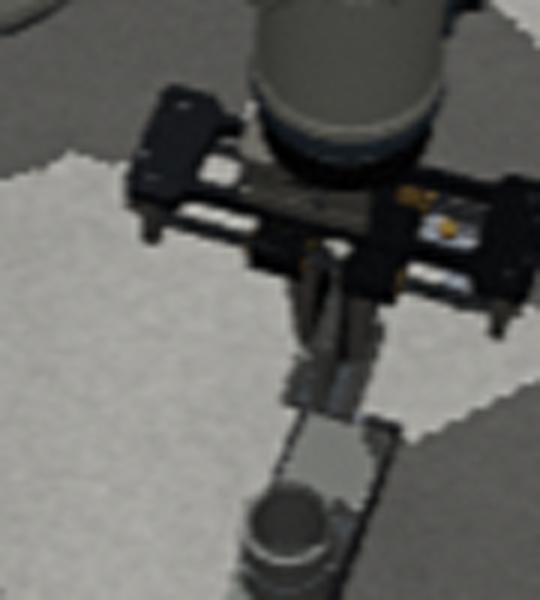

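The tee is up and the stack is undisturbed. Carrying to the tee tray.

```bash
python3 -m jog '[{"tx":0,"ty":0,"tz":0,"roll":-9.1,"jaw":0},{"tx":0,"ty":0,"tz":0,"roll":-9.1,"jaw":0},{"tx":0,"ty":0,"tz":0,"roll":-9.1,"jaw":0},{"tx":0,"ty":0,"tz":0,"roll":-9.1,"jaw":0},{"tx":0,"ty":0,"tz":0,"roll":-9.1,"jaw":0},{"tx":10,"ty":-1,"tz":0,"roll":0,"jaw":0},{"tx":20,"ty":-1,"tz":0,"roll":0,"jaw":0},{"tx":30,"ty":-1,"tz":0,"roll":0,"jaw":0},{"tx":30,"ty":-1,"tz":0,"roll":0,"jaw":0},{"tx":30,"ty":-1,"tz":0,"roll":0,"jaw":0}]'; python3 -m jog '[{"tx":30,"ty":-1,"tz":0,"roll":0,"jaw":0},{"tx":30,"ty":-1,"tz":0,"roll":0,"jaw":0},{"tx":30,"ty":-1,"tz":0,"roll":0,"jaw":0},{"tx":30,"ty":-1,"tz":0,"roll":0,"jaw":0},{"tx":30,"ty":-1,"tz":0,"roll":0,"jaw":0},{"tx":30,"ty":-1,"tz":0,"roll":0,"jaw":0},{"tx":20,"ty":-1,"tz":0,"roll":0,"jaw":0},{"tx":10,"ty":-1,"tz":0,"roll":0,"jaw":0},{"tx":0,"ty":0,"tz":0,"roll":0,"jaw":0},{"tx":0,"ty":0,"tz":0,"roll":0,"jaw":0}]'; python3 go.py .4575 .3695 .0315 92
```

```text
clock: 10.12
tool_pos: [0.475, 0.1582, 0.1442]
orientation: [-3.141, 0.0, 1.602]
ft_force: [0.8, -0.3, -5.2]
finger_gap: 0.0095
clock: 11.38
tool_pos: [0.4601, 0.3655, 0.1445]
orientation: [-3.141, 0.001, 1.605]
ft_force: [-0.4, 0.1, -4.5]
finger_gap: 0.0099
clock 11.38 p [0.4601 0.3655 0.1445] yaw 92.0 roll -0.0 then t [  4.1  -2.4 113. ] F [-0.4  0.1 -4.5] gap 9.9 tilt [-0.    -0.001 -1.   ] q6 -0.94
```

```bash
python3 -m jog '[{"tx":4,"ty":-2.4,"tz":5,"roll":0,"jaw":0},{"tx":0,"ty":0,"tz":15,"roll":0,"jaw":0},{"tx":0,"ty":0,"tz":20,"roll":0,"jaw":0},{"tx":0,"ty":0,"tz":20,"roll":0,"jaw":0},{"tx":0,"ty":0,"tz":15,"roll":0,"jaw":0},{"tx":0,"ty":0,"tz":10,"roll":0,"jaw":0},{"tx":0,"ty":0,"tz":5,"roll":0,"jaw":0},{"tx":0,"ty":0,"tz":0,"roll":0,"jaw":0},{"tx":0,"ty":0,"tz":0,"roll":0,"jaw":0}]'; python3 go.py .4575 .3695 .0315 92; python3 - <<'E'
from h import *
c=read_camera("scene");crop(c,290,110,100,90,6,"t4.png")
E
```

```text
clock: 12.5
tool_pos: [0.4579, 0.3705, 0.0551]
orientation: [3.141, -0.001, 1.606]
ft_force: [0.1, 0.1, -3.7]
finger_gap: 0.0097
clock 12.5 p [0.4579 0.3705 0.0551] yaw 92.0 roll 0.0 then t [-1.  -0.5 23.6] F [ 0.1  0.1 -3.7] gap 9.7 tilt [ 0.001  0.001 -1.   ] q6 -0.93
```

View pics/t4.png

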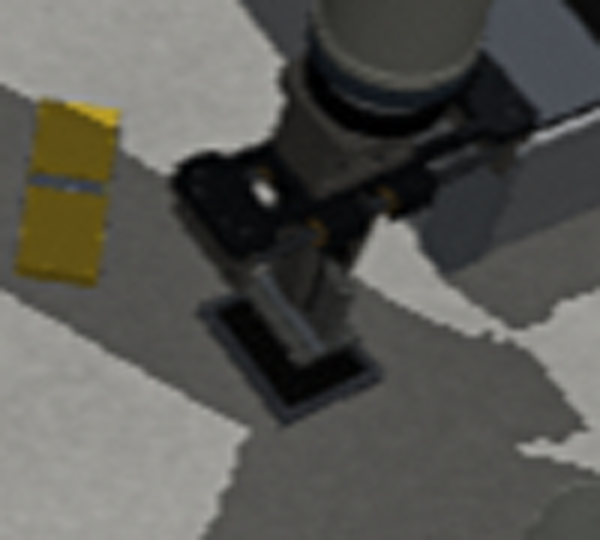

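```bash
python3 -m jog '[{"tx":-2,"ty":-0.5,"tz":5,"roll":0,"jaw":0},{"tx":0,"ty":0,"tz":5,"roll":0,"jaw":0},{"tx":0,"ty":0,"tz":4,"roll":0,"jaw":0},{"tx":0,"ty":0,"tz":3,"roll":0,"jaw":0},{"tx":0,"ty":0,"tz":2,"roll":0,"jaw":0},{"tx":0,"ty":0,"tz":1.5,"roll":0,"jaw":0},{"tx":0,"ty":0,"tz":1,"roll":0,"jaw":0},{"tx":0,"ty":0,"tz":0,"roll":0,"jaw":0}]'; python3 go.py .4575 .3695 .0315 92
```

```text
clock: 13.55
tool_pos: [0.4572, 0.3682, 0.0331]
orientation: [-3.142, 0.0, 1.606]
ft_force: [0.3, -0.3, -4.1]
finger_gap: 0.0096
clock 13.55 p [0.4572 0.3682 0.0331] yaw 92.0 roll 0.0 then t [1.3 0.4 1.6] F [ 0.3 -0.3 -4.1] gap 9.6 tilt [-0. -0. -1.] q6 -0.93
```

```bash
python3 -m jog '[{"tx":0,"ty":0,"tz":0.6,"roll":0,"jaw":0},{"tx":0,"ty":0,"tz":0.5,"roll":0,"jaw":0},{"tx":0,"ty":0,"tz":0.5,"roll":0,"jaw":0},{"tx":0,"ty":0,"tz":0,"roll":0,"jaw":0}]';  python3 go.py .4575 .3695 .0315 92
```

```text
clock: 14.05
tool_pos: [0.4572, 0.3682, 0.0316]
orientation: [3.142, 0.0, 1.606]
ft_force: [0.2, 0.2, -0.5]
finger_gap: 0.0097
clock 14.05 p [0.4572 0.3682 0.0316] yaw 92.0 roll 0.0 then t [1.3 0.4 0.1] F [ 0.2  0.2 -0.5] gap 9.7 tilt [ 0. -0. -1.] q6 -0.93
```

Contact, weight taken by the tray. Releasing and lifting.

```bash
python3 -m jog '[{"tx":0,"ty":0,"tz":0,"roll":0,"jaw":0.15},{"tx":0,"ty":0,"tz":0,"roll":0,"jaw":0.2},{"tx":0,"ty":0,"tz":0,"roll":0,"jaw":0.35},{"tx":0,"ty":0,"tz":0,"roll":0,"jaw":0.45},{"tx":0,"ty":0,"tz":-5,"roll":0,"jaw":0.45},{"tx":0,"ty":0,"tz":-15,"roll":0,"jaw":0.45},{"tx":0,"ty":0,"tz":-30,"roll":0,"jaw":0.45},{"tx":0,"ty":0,"tz":-30,"roll":0,"jaw":0.5},{"tx":0,"ty":0,"tz":-25,"roll":0,"jaw":0.8},{"tx":0,"ty":0,"tz":0,"roll":0,"jaw":1}]' 30; python3 go.py .5364 -.013 .09 46.4; python3 - <<'E'
from h import *
c=read_camera("scene");crop(c,290,110,100,90,6,"t5.png")
E
```

```text
clock: 15.3
tool_pos: [0.4585, 0.3693, 0.1393]
orientation: [3.138, -0.003, 1.606]
ft_force: [0.0, 0.3, 0.7]
finger_gap: 0.0636
clock 15.3 p [0.4585 0.3693 0.1393] yaw 92.0 roll 45.6 then t [-223.1  320.1   49.3] F [0.  0.3 0.7] gap 63.6 tilt [ 0.004  0.003 -1.   ] q6 -0.93
```

View pics/t5.png

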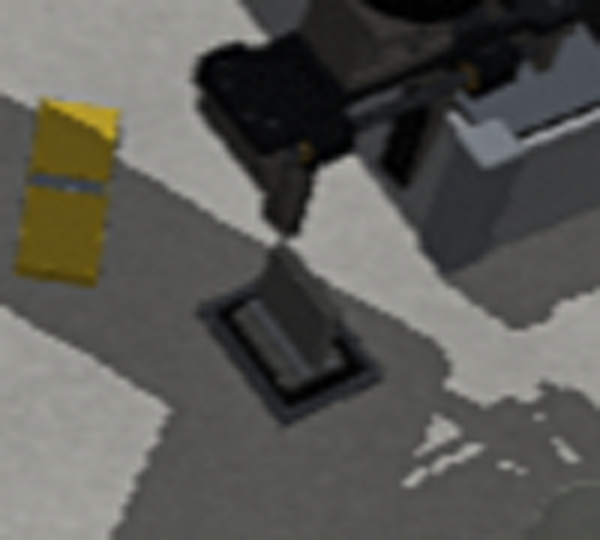

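The tee stands inside its tray. Now the pipe.

```bash
python3 -m jog '[{"tx":0,"ty":0,"tz":0,"roll":9.1,"jaw":1},{"tx":0,"ty":0,"tz":0,"roll":9.1,"jaw":1},{"tx":0,"ty":0,"tz":0,"roll":9.1,"jaw":1},{"tx":0,"ty":0,"tz":0,"roll":9.1,"jaw":1},{"tx":0,"ty":0,"tz":0,"roll":9.1,"jaw":1},{"tx":-10,"ty":15,"tz":0,"roll":0,"jaw":1},{"tx":-22,"ty":32,"tz":0,"roll":0,"jaw":1},{"tx":-22,"ty":32,"tz":0,"roll":0,"jaw":1},{"tx":-22,"ty":32,"tz":0,"roll":0,"jaw":1},{"tx":-22,"ty":32,"tz":0,"roll":0,"jaw":1}]'; python3 -m jog '[{"tx":-22,"ty":32,"tz":0,"roll":0,"jaw":1},{"tx":-22,"ty":32,"tz":0,"roll":0,"jaw":1},{"tx":-22,"ty":32,"tz":0,"roll":0,"jaw":1},{"tx":-22,"ty":32,"tz":0,"roll":0,"jaw":1},{"tx":-22,"ty":32,"tz":0,"roll":0,"jaw":1},{"tx":-10,"ty":15,"tz":0,"roll":0,"jaw":1},{"tx":0,"ty":0,"tz":0,"roll":0,"jaw":1},{"tx":0,"ty":0,"tz":0,"roll":0,"jaw":1}]'; python3 go.py .5364 -.013 .09 46.4
```

```text
clock: 16.6
tool_pos: [0.4931, 0.1963, 0.1359]
orientation: [-3.141, 0.001, 0.817]
ft_force: [0.7, -0.0, 0.2]
finger_gap: 0.0922
clock: 17.6
tool_pos: [0.5375, -0.008, 0.1363]
orientation: [-3.141, 0.0, 0.813]
ft_force: [-0.4, 0.3, 0.6]
finger_gap: 0.0921
clock 17.6 p [ 0.5375 -0.008   0.1363] yaw 46.6 roll 0.2 then t [-4.3  2.6 46.3] F [-0.4  0.3  0.6] gap 92.1 tilt [-0.001  0.    -1.   ] q6 -0.83
```

```bash
python3 -m jog '[{"tx":-4.3,"ty":2.6,"tz":0,"roll":0,"jaw":1},{"tx":0,"ty":0,"tz":20,"roll":0,"jaw":1},{"tx":0,"ty":0,"tz":20,"roll":0,"jaw":1},{"tx":0,"ty":0,"tz":0,"roll":0,"jaw":1},{"tx":0,"ty":0,"tz":0,"roll":0,"jaw":1}]'; python3 go.py .5364 -.013 .041 46.4; python3 - <<'E'
from h import *
c=read_camera("scene");crop(c,200,150,100,90,6,"t6.png")
E
```

```text
clock: 18.23
tool_pos: [0.5372, -0.0133, 0.0971]
orientation: [3.141, -0.0, 0.813]
ft_force: [0.3, 0.1, -0.1]
finger_gap: 0.0919
clock 18.23 p [ 0.5372 -0.0133  0.0971] yaw 46.6 roll 0.2 then t [-0.3 -0.8 56.1] F [ 0.3  0.1 -0.1] gap 91.9 tilt [ 0.  0. -1.] q6 -0.84
```

View pics/t6.png

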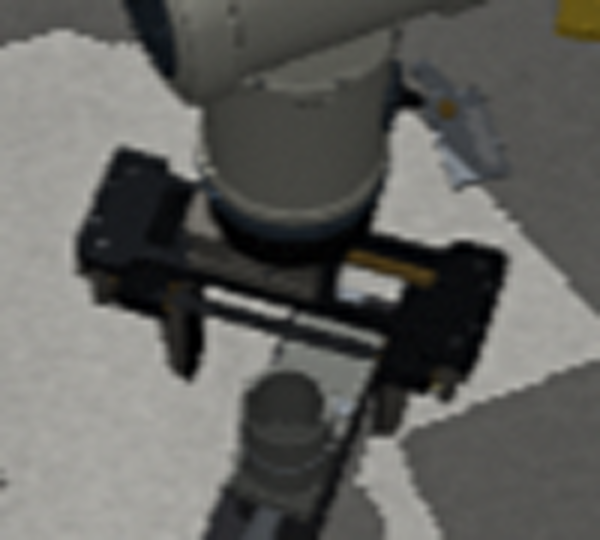

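```bash
python3 -m jog '[{"tx":-0.3,"ty":-0.8,"tz":15,"roll":0,"jaw":1},{"tx":0,"ty":0,"tz":15,"roll":0,"jaw":1},{"tx":0,"ty":0,"tz":15,"roll":0,"jaw":1},{"tx":0,"ty":0,"tz":8,"roll":0,"jaw":1},{"tx":0,"ty":0,"tz":3,"roll":0,"jaw":1},{"tx":0,"ty":0,"tz":0,"roll":0,"jaw":0.7},{"tx":0,"ty":0,"tz":0,"roll":0,"jaw":0.6},{"tx":0,"ty":0,"tz":0,"roll":0,"jaw":0.56},{"tx":0,"ty":0,"tz":0,"roll":0,"jaw":0.53},{"tx":0,"ty":0,"tz":0,"roll":0,"jaw":0.5}]' 6; python3 -m jog '[{"tx":0,"ty":0,"tz":0,"roll":0,"jaw":0.45},{"tx":0,"ty":0,"tz":0,"roll":0,"jaw":0.4},{"tx":0,"ty":0,"tz":0,"roll":0,"jaw":0.4}]' 6;  python3 go.py .5364 -.013 .041 46.4
```

```text
clock: 19.52
tool_pos: [0.5362, -0.0134, 0.0407]
orientation: [3.141, -0.0, 0.812]
ft_force: [0.6, -0.6, 0.9]
finger_gap: 0.0472
clock: 19.9
tool_pos: [0.5362, -0.0133, 0.0406]
orientation: [3.141, -0.0, 0.812]
ft_force: [-1.4, -1.0, 4.2]
finger_gap: 0.0474
clock 19.9 p [ 0.5362 -0.0133  0.0406] yaw 46.5 roll 0.1 then t [ 0.4 -0.1 -0.4] F [-1.4 -1.   4.2] gap 47.4 tilt [ 0. -0. -1.] q6 -0.84
```

```bash
python3 -m jog '[{"tx":0,"ty":0,"tz":0,"roll":0,"jaw":0.3},{"tx":0,"ty":0,"tz":0,"roll":0,"jaw":0.3},{"tx":0,"ty":0,"tz":-1,"roll":0,"jaw":0.3},{"tx":0,"ty":0,"tz":-3,"roll":0,"jaw":0.3},{"tx":0,"ty":0,"tz":-8,"roll":0,"jaw":0.3},{"tx":0,"ty":0,"tz":-15,"roll":0,"jaw":0.3},{"tx":0,"ty":0,"tz":-20,"roll":0,"jaw":0.3},{"tx":0,"ty":0,"tz":-10,"roll":0,"jaw":0.3},{"tx":0,"ty":0,"tz":0,"roll":0,"jaw":0.3},{"tx":0,"ty":0,"tz":0,"roll":0,"jaw":0.3}]' 40; python3 go.py .625 .211 .0976 46.4; python3 - <<'E'
from h import *
c=read_camera("scene");crop(c,200,150,100,90,6,"t7.png")
E
```

```text
clock: 21.15
tool_pos: [0.5357, -0.0133, 0.0971]
orientation: [-3.141, 0.0, 0.812]
ft_force: [0.8, -0.6, -2.8]
finger_gap: 0.0469
clock 21.15 p [ 0.5357 -0.0133  0.0971] yaw 46.5 roll 0.1 then t [224.  -90.   -0.5] F [ 0.8 -0.6 -2.8] gap 46.9 tilt [-0.001 -0.    -1.   ] q6 -0.84
```

View pics/t7.png

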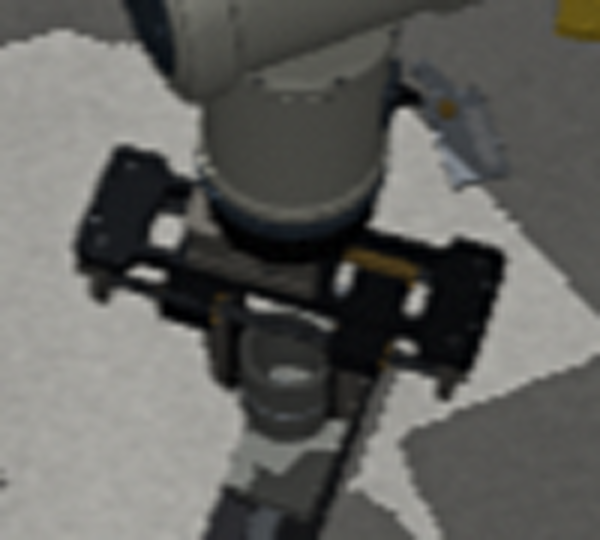

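```bash
python3 -m jog '[{"tx":10,"ty":-4,"tz":-5,"roll":0,"jaw":0.3},{"tx":20,"ty":-8,"tz":-5,"roll":0,"jaw":0.3},{"tx":30,"ty":-12,"tz":0,"roll":0,"jaw":0.3},{"tx":30,"ty":-12,"tz":0,"roll":0,"jaw":0.3},{"tx":30,"ty":-12,"tz":0,"roll":0,"jaw":0.3},{"tx":30,"ty":-12,"tz":0,"roll":0,"jaw":0.3},{"tx":30,"ty":-12,"tz":0,"roll":0,"jaw":0.3},{"tx":26,"ty":-10,"tz":0,"roll":0,"jaw":0.3},{"tx":18,"ty":-8,"tz":0,"roll":0,"jaw":0.3},{"tx":0,"ty":0,"tz":0,"roll":0,"jaw":0.3}]'; python3 -m jog '[{"tx":0,"ty":0,"tz":0,"roll":0,"jaw":0.3}]';python3 go.py .625 .211 .0206 46.4
```

```text
clock: 22.45
tool_pos: [0.6251, 0.2131, 0.1074]
orientation: [3.142, -0.0, 0.814]
ft_force: [0.1, -0.9, -2.6]
finger_gap: 0.0467
clock: 22.58
tool_pos: [0.6244, 0.2109, 0.1073]
orientation: [-3.141, 0.001, 0.812]
ft_force: [0.6, -1.0, -1.5]
finger_gap: 0.047
clock 22.57 p [0.6244 0.2109 0.1073] yaw 46.5 roll 0.1 then t [ 0.5  0.4 86.7] F [ 0.6 -1.  -1.5] gap 47.0 tilt [-0.001 -0.001 -1.   ] q6 -0.49
```

```bash
python3 -m jog '[{"tx":0.5,"ty":0.4,"tz":10,"roll":0,"jaw":0.3},{"tx":0,"ty":0,"tz":20,"roll":0,"jaw":0.3},{"tx":0,"ty":0,"tz":20,"roll":0,"jaw":0.3},{"tx":0,"ty":0,"tz":15,"roll":0,"jaw":0.3},{"tx":0,"ty":0,"tz":8,"roll":0,"jaw":0.3},{"tx":0,"ty":0,"tz":5,"roll":0,"jaw":0.3},{"tx":0,"ty":0,"tz":2,"roll":0,"jaw":0.3},{"tx":0,"ty":0,"tz":0,"roll":0,"jaw":0.3},{"tx":0,"ty":0,"tz":0,"roll":0,"jaw":0.3}]';python3 go.py .625 .211 .0206 46.4; python3 - <<'E'
from h import *
c=read_camera("scene");crop(c,280,160,100,90,6,"t8.png")
E
```

```text
clock: 23.7
tool_pos: [0.6259, 0.2114, 0.028]
orientation: [3.141, -0.001, 0.812]
ft_force: [0.3, -0.0, -2.4]
finger_gap: 0.0468
clock 23.7 p [0.6259 0.2114 0.028 ] yaw 46.5 roll 0.1 then t [-0.9 -0.4  7.4] F [ 0.3 -0.  -2.4] gap 46.8 tilt [ 0.001  0.    -1.   ] q6 -0.49
```

View pics/t8.png

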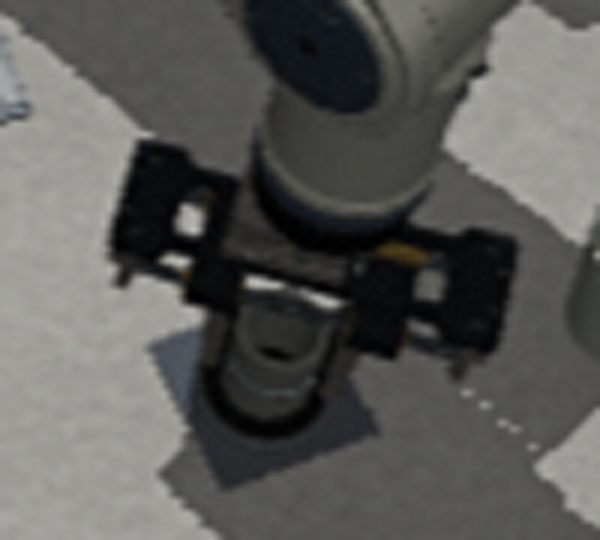

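The pipe is centred over the round lining.

```bash
python3 -m jog '[{"tx":-0.9,"ty":-0.4,"tz":2,"roll":0,"jaw":0.3},{"tx":0,"ty":0,"tz":2,"roll":0,"jaw":0.3},{"tx":0,"ty":0,"tz":1,"roll":0,"jaw":0.3},{"tx":0,"ty":0,"tz":0.7,"roll":0,"jaw":0.3},{"tx":0,"ty":0,"tz":0.6,"roll":0,"jaw":0.3},{"tx":0,"ty":0,"tz":0.4,"roll":0,"jaw":0.3},{"tx":0,"ty":0,"tz":0.4,"roll":0,"jaw":0.3},{"tx":0,"ty":0,"tz":0,"roll":0,"jaw":0.3}]';python3 go.py .625 .211 .0206 46.4
```

```text
clock: 24.75
tool_pos: [0.6246, 0.2109, 0.0207]
orientation: [3.142, -0.0, 0.812]
ft_force: [-2.0, -0.2, 2.1]
finger_gap: 0.0468
clock 24.75 p [0.6246 0.2109 0.0207] yaw 46.5 roll 0.1 then t [0.3 0.2 0.1] F [-2.  -0.2  2.1] gap 46.8 tilt [ 0.  0. -1.] q6 -0.49
```

```bash
python3 -m jog '[{"tx":0,"ty":0,"tz":0,"roll":0,"jaw":0.52},{"tx":0,"ty":0,"tz":0,"roll":0,"jaw":0.55},{"tx":0,"ty":0,"tz":0,"roll":0,"jaw":0.65},{"tx":0,"ty":0,"tz":0,"roll":0,"jaw":0.85},{"tx":0,"ty":0,"tz":0,"roll":0,"jaw":0.9},{"tx":0,"ty":0,"tz":-5,"roll":0,"jaw":0.9},{"tx":0,"ty":0,"tz":-15,"roll":0,"jaw":0.9},{"tx":0,"ty":0,"tz":-30,"roll":0,"jaw":0.9},{"tx":0,"ty":0,"tz":-30,"roll":0,"jaw":0.9},{"tx":0,"ty":0,"tz":-20,"roll":0,"jaw":0.9}]' 30; python3 -m jog '[{"tx":-30,"ty":-10,"tz":0,"roll":0,"jaw":1},{"tx":-50,"ty":-10,"tz":0,"roll":0,"jaw":1},{"tx":-50,"ty":-20,"tz":0,"roll":0,"jaw":1},{"tx":-50,"ty":-20,"tz":0,"roll":0,"jaw":1},{"tx":-50,"ty":-20,"tz":0,"roll":0,"jaw":1},{"tx":-50,"ty":-20,"tz":0,"roll":0,"jaw":1},{"tx":0,"ty":0,"tz":0,"roll":0,"jaw":1}]'; python3 go.py .51 .0125 .08 46; python3 - <<'E'
from h import *
a=[]
for cn in("scene","top"):
    c=read_camera(cn);cv2.imwrite(f"pics/{cn}9.png",c["image"])
E
```

```text
clock: 26.0
tool_pos: [0.6254, 0.2111, 0.123]
orientation: [3.14, -0.002, 0.812]
ft_force: [1.6, -0.5, -0.1]
finger_gap: 0.0825
clock: 26.88
tool_pos: [0.3555, 0.0752, 0.1203]
orientation: [-3.14, 0.002, 0.811]
ft_force: [1.1, 0.4, 0.6]
finger_gap: 0.0919
clock 26.88 p [0.3555 0.0752 0.1203] yaw 46.5 roll 0.5 then t [ 62.2 154.7  40.3] F [1.1 0.4 0.6] gap 91.9 tilt [-0.002 -0.001 -1.   ] q6 -0.61
```

View pics/scene9.png

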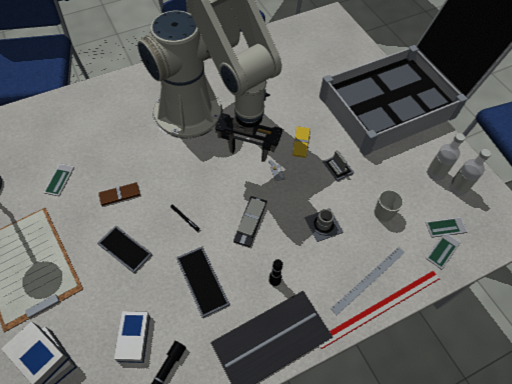

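View pics/top9.png

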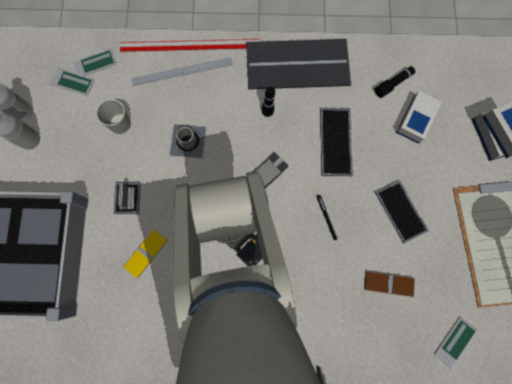

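The tee at top (125,197) and the pipe at (186,138) both stand in their trays. Short-plate candidates in the scene view are yellow (302,141), brown (120,194) and grey (252,215). Only the grey one lies on the long plate, as described, so that's the target. I'll measure it and enlarge a crop.

```bash
python3 - <<'E'
from h import *
c=read_camera("scene");w=cloud(c);x,y,z=w[...,0],w[...,1],w[...,2]
near=(abs(x-.51)<.12)&(abs(y-.01)<.12)
k=8;im=cv2.resize(c["image"],None,fx=k,fy=k,interpolation=cv2.INTER_CUBIC)
m=near&(z>.019)&(z<.03); P=w[m];rc=cv2.minAreaRect((P[:,:2]*1000).astype(np.float32));print(len(P),rc)
m=near&(z>.0225)&(z<.0245+.001); print(w[m].mean(0))
g=near&(z>.025)&(z<.03);print("bead",g.sum(),w[g].mean(0))
m2=near&(z>.007); P=w[m2];print(cv2.minAreaRect((P[:,:2]*1000).astype(np.float32)))
draw(im,c,box(.5105,.0125,-44,.126,.048,.024),k,(255,0,255))
draw(im,c,box(.5135,.0085,-44,.17,.056,.012),k,(0,0,255))
u,v=(proj(c,(.511,.0115,.01))*k).astype(int);cv2.imwrite("pics/s10.png",im[v-290:v+290,u-250:u+250])
E
```

```text
519 ((511.04107666015625, 12.583633422851562), (48.71357727050781, 127.10318756103516), 42.5930290222168)
[0.51370307 0.01147522 0.02392804]
bead 162 [0.51113096 0.01198045 0.02662612]
((506.5125732421875, 26.38495635986328), (232.9461212158203, 207.19369506835938), 0.023272952064871788)
```

View pics/s10.png

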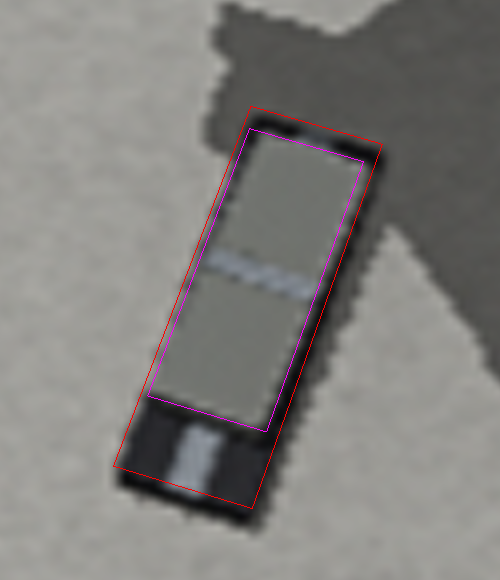

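```bash
python3 - <<'E'
from h import *
c=read_camera("scene");w=cloud(c);x,y,z=w[...,0],w[...,1],w[...,2]
k=6;im=cv2.resize(c["image"],None,fx=k,fy=k,interpolation=cv2.INTER_CUBIC);zz=cv2.resize(z.astype(np.float32),None,fx=k,fy=k,interpolation=cv2.INTER_LINEAR)
g=im.mean(2); u0,v0=proj(c,(.511,.0125,.024))*k
u0,v0=int(u0),int(v0); print(g[v0-20:v0+20:8,u0-60:u0+60:8].astype(int))
m=((g>82)&(zz>.0205)).astype(np.uint8); n,l,st,ce=cv2.connectedComponentsWithStats(m); i=l[v0+20,u0+10]; print(st[i])
cs,_=cv2.findContours((l==i).astype(np.uint8),cv2.RETR_EXTERNAL,cv2.CHAIN_APPROX_NONE)
q=max(cs,key=len)[:,0,:]; P=np.array([ray(c,((p[0]+.5)/k-.5,(p[1]+.5)/k-.5),.024)[:2]*1000 for p in q],np.float32)
print(cv2.minAreaRect(P)); 
s=im[v0-250:v0+250,u0-200:u0+200].copy(); cv2.drawContours(s,[q-[u0-200,v0-250]],-1,(0,0,255),1);cv2.imwrite("pics/s11.png",s)
E
```

```text
[[153 157 132  77 105 106 113 110 111 111 111 111 111 112 113]
 [154 161 113  97 129 128 117 102 108 112 111 110 111 111 120]
 [158 155 103  92 107 128 133 125 123 130 118 111 110 112 113]
 [154 125  99 116 112 105  99 136 130 128 127 133 126 120  81]
 [149 102  94 115 114 112 112 108 100 120 122 125 135 133  65]]
[ 1424  1191   165   219 17582]
((510.949462890625, 12.875076293945312), (48.84419250488281, 126.1904067993164), 43.0265007019043)
```

View pics/s11.png

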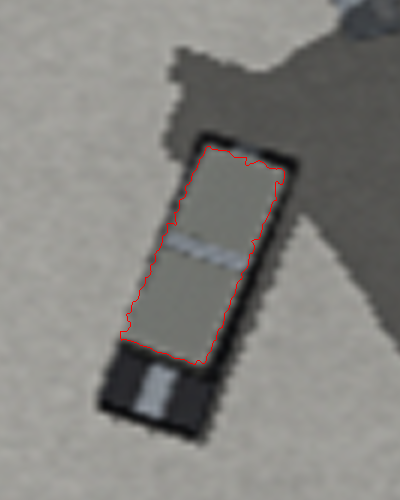

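The grey one is confirmed: centre (0.511, 0.0127), jaw axis 43°. TCP goes to z=14 mm, so the tips stay above the long plate's top at 12 mm.

```bash
python3 go.py .511 .0127 .06 43.2; python3 -m jog '[{"tx":0,"ty":0,"tz":0,"roll":3.3,"jaw":1},{"tx":20,"ty":35,"tz":0,"roll":0,"jaw":1},{"tx":20,"ty":40,"tz":0,"roll":0,"jaw":1},{"tx":10,"ty":40,"tz":0,"roll":0,"jaw":1},{"tx":3,"ty":38,"tz":0,"roll":0,"jaw":1},{"tx":0,"ty":0,"tz":0,"roll":0,"jaw":1},{"tx":0,"ty":0,"tz":0,"roll":0,"jaw":1}]'; python3 go.py .511 .0127 .06 43.2
```

```text
clock 27.07 p [0.361  0.0769 0.1209] yaw 46.5 roll 3.3 then t [ 65.4 149.5  60.9] F [-0.1 -0.4  0.2] gap 92.2 tilt [ 0.002  0.    -1.   ] q6 -0.61
clock: 27.95
tool_pos: [0.5026, 0.0016, 0.1199]
orientation: [-3.141, 0.001, 0.754]
ft_force: [-0.3, 1.1, -0.4]
finger_gap: 0.0917
clock 27.95 p [0.5026 0.0016 0.1199] yaw 43.2 roll 0.0 then t [13.7 -2.3 59.9] F [-0.3  1.1 -0.4] gap 91.7 tilt [-0.001  0.    -1.   ] q6 -0.75
```

```bash
python3 -m jog '[{"tx":13.7,"ty":-2.3,"tz":0,"roll":0,"jaw":1},{"tx":0,"ty":0,"tz":30,"roll":0,"jaw":1},{"tx":0,"ty":0,"tz":30,"roll":0,"jaw":1},{"tx":0,"ty":0,"tz":20,"roll":0,"jaw":1},{"tx":0,"ty":0,"tz":10,"roll":0,"jaw":1},{"tx":0,"ty":0,"tz":0,"roll":0,"jaw":1},{"tx":0,"ty":0,"tz":0,"roll":0,"jaw":1}]'; python3 go.py .511 .0127 .014 43.2; python3 - <<'E'
from h import *
c=read_camera("scene");crop(c,200,160,100,90,6,"t12.png")
E
```

```text
clock: 28.82
tool_pos: [0.5119, 0.0127, 0.0311]
orientation: [3.141, -0.001, 0.755]
ft_force: [-0.5, -0.5, 0.6]
finger_gap: 0.0919
clock 28.82 p [0.5119 0.0127 0.0311] yaw 43.2 roll 0.0 then t [-0.6 -0.6 17.1] F [-0.5 -0.5  0.6] gap 91.9 tilt [ 0.001  0.    -1.   ] q6 -0.73
```

View pics/t12.png

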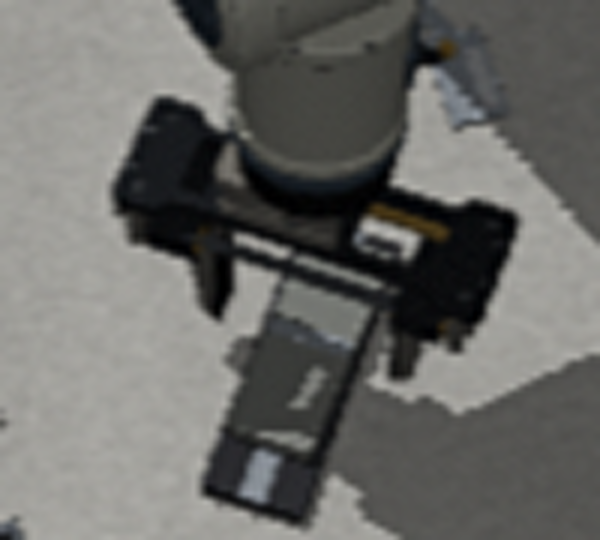

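```bash
python3 -m jog '[{"tx":-0.6,"ty":-0.6,"tz":8,"roll":0,"jaw":1},{"tx":0,"ty":0,"tz":6,"roll":0,"jaw":1},{"tx":0,"ty":0,"tz":3,"roll":0,"jaw":1},{"tx":0,"ty":0,"tz":0,"roll":0,"jaw":0.8},{"tx":0,"ty":0,"tz":0,"roll":0,"jaw":0.65},{"tx":0,"ty":0,"tz":0,"roll":0,"jaw":0.6},{"tx":0,"ty":0,"tz":0,"roll":0,"jaw":0.57}]' 8; python3 go.py .511 .0127 .014 43.2;
```

```text
clock: 29.75
tool_pos: [0.5105, 0.0124, 0.0135]
orientation: [3.141, -0.0, 0.755]
ft_force: [0.1, 0.3, -0.2]
finger_gap: 0.0542
clock 29.75 p [0.5105 0.0124 0.0135] yaw 43.2 roll 0.0 then t [ 0.6  0.1 -0.5] F [ 0.1  0.3 -0.2] gap 54.2 tilt [ 0.  0. -1.] q6 -0.73
```

```bash
python3 -m jog '[{"tx":0.4,"ty":0,"tz":-0.5,"roll":0,"jaw":0.56},{"tx":0,"ty":0,"tz":0,"roll":0,"jaw":0.54},{"tx":0,"ty":0,"tz":0,"roll":0,"jaw":0.52},{"tx":0,"ty":0,"tz":0,"roll":0,"jaw":0.5},{"tx":0,"ty":0,"tz":0,"roll":0,"jaw":0.45},{"tx":0,"ty":0,"tz":0,"roll":0,"jaw":0.4}]' 10; python3 go.py .511 .0127 .014 43.2;python3 -m jog '[{"tx":0,"ty":0,"tz":0,"roll":0,"jaw":0.35},{"tx":0,"ty":0,"tz":0,"roll":0,"jaw":0.35},{"tx":0,"ty":0,"tz":0,"roll":0,"jaw":0.35}]' 55; python3 go.py .511 .0127 .014 43.2
```

```text
clock: 30.5
tool_pos: [0.5108, 0.0127, 0.0139]
orientation: [3.142, -0.0, 0.754]
ft_force: [-0.3, 1.2, 0.8]
finger_gap: 0.0478
clock 30.5 p [0.5108 0.0127 0.0139] yaw 43.2 roll 0.0 then t [ 0.1  0.1 -0.1] F [-0.3  1.2  0.8] gap 47.8 tilt [ 0.  0. -1.] q6 -0.73
clock: 30.88
tool_pos: [0.5109, 0.0127, 0.014]
orientation: [3.141, -0.0, 0.754]
ft_force: [0.7, 2.2, 1.5]
finger_gap: 0.0473
clock 30.88 p [0.5109 0.0127 0.014 ] yaw 43.2 roll 0.0 then t [ 0.1  0.1 -0. ] F [0.7 2.2 1.5] gap 47.3 tilt [ 0.  0. -1.] q6 -0.73
```

Gripped at 47.3 mm. Slow lift, then look.

```bash
python3 -m jog '[{"tx":0,"ty":0,"tz":-1,"roll":0,"jaw":0.35},{"tx":0,"ty":0,"tz":-2,"roll":0,"jaw":0.35},{"tx":0,"ty":0,"tz":-3,"roll":0,"jaw":0.35},{"tx":0,"ty":0,"tz":-6,"roll":0,"jaw":0.35},{"tx":0,"ty":0,"tz":-10,"roll":0,"jaw":0.35},{"tx":0,"ty":0,"tz":-15,"roll":0,"jaw":0.35},{"tx":0,"ty":0,"tz":-15,"roll":0,"jaw":0.35},{"tx":0,"ty":0,"tz":-8,"roll":0,"jaw":0.35},{"tx":0,"ty":0,"tz":0,"roll":0,"jaw":0.35}]';  python3 go.py .4375 -.381 .075 116.6; python3 - <<'E'
from h import *
c=read_camera("scene");crop(c,200,150,100,90,6,"t13.png")
E
```

```text
clock: 32.0
tool_pos: [0.5112, 0.0127, 0.0748]
orientation: [3.14, -0.001, 0.755]
ft_force: [-0.3, 0.3, -4.9]
finger_gap: 0.0473
clock 32.0 p [0.5112 0.0127 0.0748] yaw 43.2 roll -73.4 then t [-3.190e+02 -2.422e+02 -2.000e-01] F [-0.3  0.3 -4.9] gap 47.3 tilt [ 0.002  0.    -1.   ] q6 -0.73
```

View pics/t13.png

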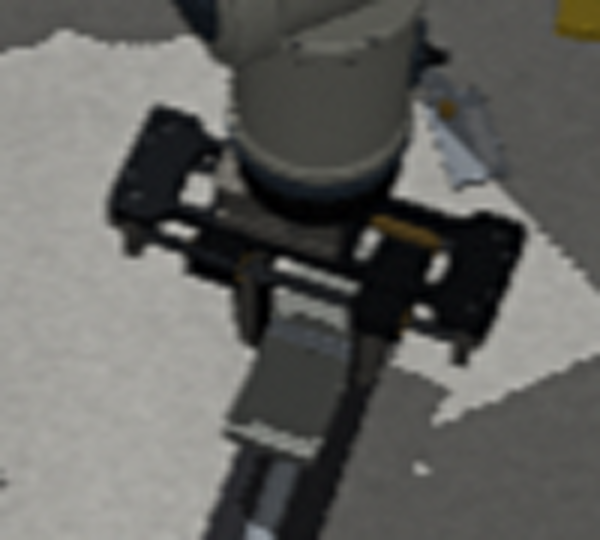

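```bash
python3 -m jog '[{"tx":0,"ty":0,"tz":-5,"roll":-9.2,"jaw":0.35},{"tx":0,"ty":0,"tz":-5,"roll":-9.2,"jaw":0.35},{"tx":0,"ty":0,"tz":0,"roll":-9.2,"jaw":0.35},{"tx":0,"ty":0,"tz":0,"roll":-9.2,"jaw":0.35},{"tx":0,"ty":0,"tz":0,"roll":-9.2,"jaw":0.35},{"tx":0,"ty":0,"tz":0,"roll":-9.2,"jaw":0.35},{"tx":0,"ty":0,"tz":0,"roll":-9.2,"jaw":0.35},{"tx":0,"ty":0,"tz":0,"roll":-9,"jaw":0.35},{"tx":-8,"ty":-6,"tz":0,"roll":0,"jaw":0.35},{"tx":-16,"ty":-12,"tz":0,"roll":0,"jaw":0.35}]'; python3 -m jog '[{"tx":-24,"ty":-18,"tz":0,"roll":0,"jaw":0.35},{"tx":-28,"ty":-21,"tz":0,"roll":0,"jaw":0.35},{"tx":-28,"ty":-21,"tz":0,"roll":0,"jaw":0.35},{"tx":-28,"ty":-21,"tz":0,"roll":0,"jaw":0.35},{"tx":-28,"ty":-21,"tz":0,"roll":0,"jaw":0.35},{"tx":-28,"ty":-21,"tz":0,"roll":0,"jaw":0.35},{"tx":-28,"ty":-21,"tz":0,"roll":0,"jaw":0.35},{"tx":-28,"ty":-21,"tz":0,"roll":0,"jaw":0.35},{"tx":-28,"ty":-21,"tz":0,"roll":0,"jaw":0.35},{"tx":-24,"ty":-18,"tz":0,"roll":0,"jaw":0.35}]';python3 -m jog '[{"tx":-14,"ty":-11,"tz":0,"roll":0,"jaw":0.35},{"tx":-7,"ty":-6,"tz":0,"roll":0,"jaw":0.35},{"tx":0,"ty":0,"tz":0,"roll":0,"jaw":0.35},{"tx":0,"ty":0,"tz":0,"roll":0,"jaw":0.35}]';python3 go.py .4375 -.381 .006 116.6
```

```text
clock: 33.3
tool_pos: [0.505, -0.0172, 0.0835]
orientation: [-3.141, -0.0, 2.032]
ft_force: [-0.5, -1.0, -5.5]
finger_gap: 0.0474
clock: 34.55
tool_pos: [0.4438, -0.353, 0.0834]
orientation: [-3.141, -0.001, 2.031]
ft_force: [-0.4, 0.3, -4.3]
finger_gap: 0.0472
clock: 35.05
tool_pos: [0.4391, -0.3769, 0.0838]
orientation: [-3.141, -0.001, 2.036]
ft_force: [0.3, 0.5, -4.9]
finger_gap: 0.0476
clock 35.05 p [ 0.4391 -0.3769  0.0838] yaw 116.6 roll 0.0 then t [-2.9 -3.3 77.8] F [ 0.3  0.5 -4.9] gap 47.6 tilt [-0.     0.001 -1.   ] q6 -2.75
```

```bash
python3 -m jog '[{"tx":-2.9,"ty":-3.3,"tz":10,"roll":0,"jaw":0.35},{"tx":0,"ty":0,"tz":15,"roll":0,"jaw":0.35},{"tx":0,"ty":0,"tz":15,"roll":0,"jaw":0.35},{"tx":0,"ty":0,"tz":12,"roll":0,"jaw":0.35},{"tx":0,"ty":0,"tz":5,"roll":0,"jaw":0.35},{"tx":0,"ty":0,"tz":0,"roll":0,"jaw":0.35},{"tx":0,"ty":0,"tz":0,"roll":0,"jaw":0.35}]';python3 go.py .4375 -.381 .006 116.6; python3 - <<'E'
from h import *
a=[]
for cn,(u,v,w,h) in {"top":(360,160,90,100),"scene":(80,190,90,100)}.items():
    c=read_camera(cn); a.append(cv2.resize(c["image"][v:v+h,u:u+w],None,fx=4.4,fy=4.4,interpolation=cv2.INTER_CUBIC))
cv2.imwrite("pics/t14.png",np.hstack(a))
E
```

```text
clock: 35.92
tool_pos: [0.4378, -0.3822, 0.0273]
orientation: [3.141, 0.001, 2.036]
ft_force: [-1.0, -0.7, -5.2]
finger_gap: 0.0473
clock 35.92 p [ 0.4378 -0.3822  0.0273] yaw 116.6 roll 0.0 then t [ 1.2  0.3 21.3] F [-1.  -0.7 -5.2] gap 47.3 tilt [ 0.001 -0.    -1.   ] q6 -2.76
```

View pics/t14.png

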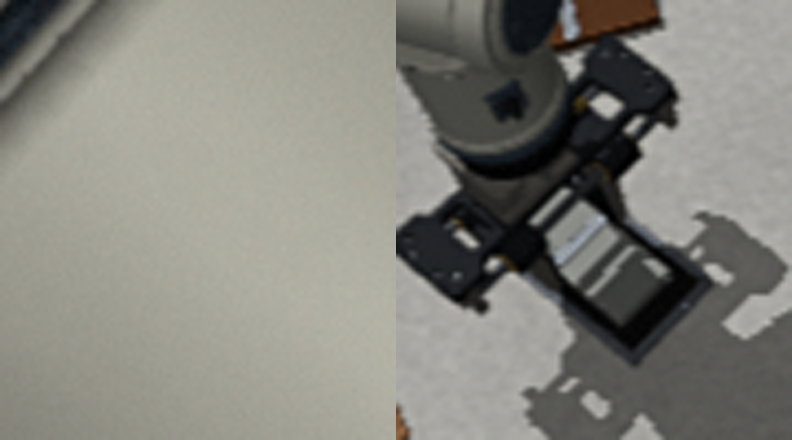

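Aligned over the tray, bead between the pads. Lowering gently.

```bash
python3 -m jog '[{"tx":1.2,"ty":0.3,"tz":5,"roll":0,"jaw":0.35},{"tx":0,"ty":0,"tz":5,"roll":0,"jaw":0.35},{"tx":0,"ty":0,"tz":4,"roll":0,"jaw":0.35},{"tx":0,"ty":0,"tz":2.5,"roll":0,"jaw":0.35},{"tx":0,"ty":0,"tz":1.5,"roll":0,"jaw":0.35},{"tx":0,"ty":0,"tz":1,"roll":0,"jaw":0.35},{"tx":0,"ty":0,"tz":0.7,"roll":0,"jaw":0.35},{"tx":0,"ty":0,"tz":0,"roll":0,"jaw":0.35},{"tx":0,"ty":0,"tz":0,"roll":0,"jaw":0.35}]';python3 go.py .4375 -.381 .006 116.6
```

```text
clock: 37.15
tool_pos: [0.4372, -0.3808, 0.0073]
orientation: [3.142, 0.0, 2.036]
ft_force: [0.3, -0.8, -6.2]
finger_gap: 0.0477
clock 37.15 p [ 0.4372 -0.3808  0.0073] yaw 116.6 roll 0.0 then t [-0.3  0.1  1.3] F [ 0.3 -0.8 -6.2] gap 47.7 tilt [ 0. -0. -1.] q6 -2.75
```

```bash
python3 -m jog '[{"tx":0,"ty":0,"tz":0.5,"roll":0,"jaw":0.35},{"tx":0,"ty":0,"tz":0.5,"roll":0,"jaw":0.35},{"tx":0,"ty":0,"tz":0.4,"roll":0,"jaw":0.35},{"tx":0,"ty":0,"tz":0,"roll":0,"jaw":0.35}]';python3 go.py .4375 -.381 .006 116.6
```

```text
clock: 37.65
tool_pos: [0.4372, -0.3807, 0.006]
orientation: [-3.142, -0.0, 2.036]
ft_force: [-0.3, 0.7, -1.0]
finger_gap: 0.0475
clock 37.65 p [ 0.4372 -0.3807  0.006 ] yaw 116.6 roll 0.0 then t [-0.4  0.1 -0. ] F [-0.3  0.7 -1. ] gap 47.5 tilt [-0.  0. -1.] q6 -2.75
```

```bash
python3 -m jog '[{"tx":0,"ty":0,"tz":0.3,"roll":0,"jaw":0.35},{"tx":0,"ty":0,"tz":0,"roll":0,"jaw":0.52},{"tx":0,"ty":0,"tz":0,"roll":0,"jaw":0.54},{"tx":0,"ty":0,"tz":0,"roll":0,"jaw":0.6},{"tx":0,"ty":0,"tz":0,"roll":0,"jaw":0.65},{"tx":0,"ty":0,"tz":-3,"roll":0,"jaw":0.65},{"tx":0,"ty":0,"tz":-15,"roll":0,"jaw":0.65},{"tx":0,"ty":0,"tz":-30,"roll":0,"jaw":0.8},{"tx":0,"ty":0,"tz":-40,"roll":0,"jaw":1},{"tx":0,"ty":0,"tz":-20,"roll":0,"jaw":1}]' 30; python3 -m jog '[{"tx":30,"ty":-20,"tz":0,"roll":9.8,"jaw":1},{"tx":30,"ty":-20,"tz":0,"roll":9.8,"jaw":1},{"tx":30,"ty":-20,"tz":0,"roll":9.8,"jaw":1},{"tx":30,"ty":-20,"tz":0,"roll":9.8,"jaw":1},{"tx":30,"ty":-20,"tz":0,"roll":9.8,"jaw":1},{"tx":30,"ty":0,"tz":0,"roll":9.8,"jaw":1},{"tx":0,"ty":0,"tz":0,"roll":9.8,"jaw":1},{"tx":0,"ty":0,"tz":0,"roll":0,"jaw":1},{"tx":0,"ty":0,"tz":0,"roll":0,"jaw":1}]'; python3 go.py .5135 .0085 .08 45; python3 - <<'E'
from h import *
for cn in("scene","top"):
    c=read_camera(cn);cv2.imwrite(f"pics/{cn}15.png",c["image"])
E
```

```text
clock: 38.9
tool_pos: [0.4381, -0.3815, 0.1168]
orientation: [3.14, 0.003, 2.036]
ft_force: [-0.2, 0.0, 0.0]
finger_gap: 0.0878
clock: 40.02
tool_pos: [0.3346, -0.2206, 0.1139]
orientation: [3.141, -0.0, 0.842]
ft_force: [0.2, 0.1, 0.3]
finger_gap: 0.092
clock 40.02 p [ 0.3346 -0.2206  0.1139] yaw 48.2 roll 3.2 then t [288.5 -35.5  33.9] F [0.2 0.1 0.3] gap 92.0 tilt [ 0.001 -0.    -1.   ] q6 -1.43
```

View pics/scene15.png

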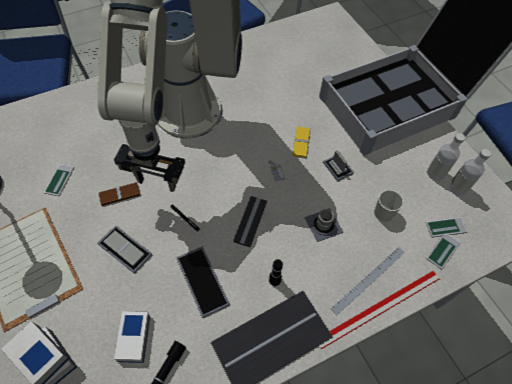

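View pics/top15.png

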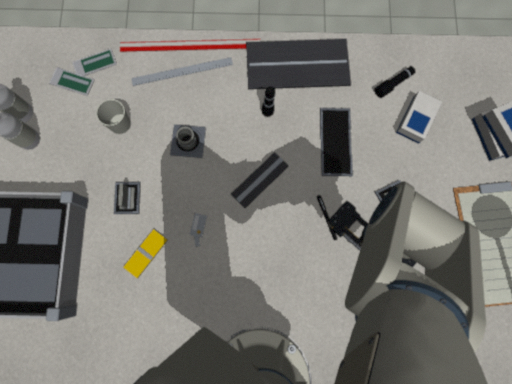

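The short plate lies in its tray (scene 125,250). The long plate is fully visible at top (259,179). The larger striped panel at top (298,64) is roughly 1.5× too big and was never under the stack. Measuring the plate.

```bash
python3 - <<'E'
from h import *
for cn in("scene","top"):
    c=read_camera(cn);w=cloud(c);x,y,z=w[...,0],w[...,1],w[...,2]
    m=(abs(x-.51)<.11)&(abs(y-.01)<.11)&(z>.006)&(z<.02)
    n,l,st,ce=cv2.connectedComponentsWithStats(m.astype(np.uint8)); i=1+st[1:,4].argmax()
    P=w[l==i]; print(cn,len(P),cv2.minAreaRect((P[:,:2]*1000).astype(np.float32)),np.median(P[:,2]))
E
python3 go.py .5145 .0085 .08 45
```

```text
scene 857 ((516.6685791015625, 5.968620300292969), (57.08797836303711, 173.24404907226562), 45.74298095703125) 0.011454409459673682
top 1234 ((517.1282958984375, 6.715812683105469), (57.11085510253906, 169.10328674316406), 46.01741027832031) 0.012321309148321635
clock 40.23 p [ 0.3344 -0.2205  0.1135] yaw 48.1 roll 3.1 then t [289.3 -34.6  33.5] F [-1.3 -1.1 -0.6] gap 92.0 tilt [-0. -0. -1.] q6 -1.43
```

```bash
python3 go.py .5168 .0064 .08 45.9; python3 -m jog '[{"tx":12,"ty":-2,"tz":0,"roll":2.2,"jaw":1},{"tx":25,"ty":-3,"tz":0,"roll":0,"jaw":1},{"tx":35,"ty":-4,"tz":0,"roll":0,"jaw":1},{"tx":35,"ty":-4,"tz":0,"roll":0,"jaw":1},{"tx":35,"ty":-4,"tz":0,"roll":0,"jaw":1},{"tx":35,"ty":-4,"tz":0,"roll":0,"jaw":1},{"tx":35,"ty":-4,"tz":0,"roll":0,"jaw":1},{"tx":35,"ty":-4,"tz":0,"roll":0,"jaw":1},{"tx":25,"ty":-3,"tz":0,"roll":0,"jaw":1},{"tx":15,"ty":-2,"tz":0,"roll":0,"jaw":1}]'; python3 -m jog '[{"tx":0,"ty":0,"tz":0,"roll":0,"jaw":1},{"tx":0,"ty":0,"tz":0,"roll":0,"jaw":1}]'; python3 go.py .5168 .0064 .03 45.9
```

```text
clock 40.23 p [ 0.3344 -0.2205  0.1135] yaw 48.1 roll 2.2 then t [289.9 -26.9  33.5] F [-1.3 -1.1 -0.6] gap 92.0 tilt [-0. -0. -1.] q6 -1.43
clock: 41.48
tool_pos: [0.5102, 0.0103, 0.1133]
orientation: [-3.141, 0.0, 0.801]
ft_force: [0.1, 0.3, 0.5]
finger_gap: 0.092
clock: 41.72
tool_pos: [0.5089, 0.0089, 0.1133]
orientation: [-3.141, 0.001, 0.8]
ft_force: [-0.6, -1.0, 0.4]
finger_gap: 0.0916
clock 41.73 p [0.5089 0.0089 0.1133] yaw 45.8 roll -0.1 then t [ 3.7  7.4 83.3] F [-0.6 -1.   0.4] gap 91.6 tilt [-0.001 -0.    -1.   ] q6 -0.78
```

```bash
python3 -m jog '[{"tx":3.7,"ty":7.4,"tz":10,"roll":0,"jaw":1},{"tx":0,"ty":0,"tz":30,"roll":0,"jaw":1},{"tx":0,"ty":0,"tz":30,"roll":0,"jaw":1},{"tx":0,"ty":0,"tz":12,"roll":0,"jaw":1},{"tx":0,"ty":0,"tz":0,"roll":0,"jaw":1},{"tx":0,"ty":0,"tz":0,"roll":0,"jaw":1}]'; python3 go.py .5168 .0064 .003 45.9; python3 - <<'E'
from h import *
c=read_camera("scene");crop(c,200,160,100,90,6,"t16.png")
E
```

```text
clock: 42.48
tool_pos: [0.5182, 0.0069, 0.0322]
orientation: [3.141, -0.001, 0.8]
ft_force: [-0.5, 0.5, 0.0]
finger_gap: 0.0917
clock 42.48 p [0.5182 0.0069 0.0322] yaw 45.8 roll -0.1 then t [-1.3 -0.7 29.2] F [-0.5  0.5  0. ] gap 91.7 tilt [ 0.001 -0.    -1.   ] q6 -0.79
```

View pics/t16.png

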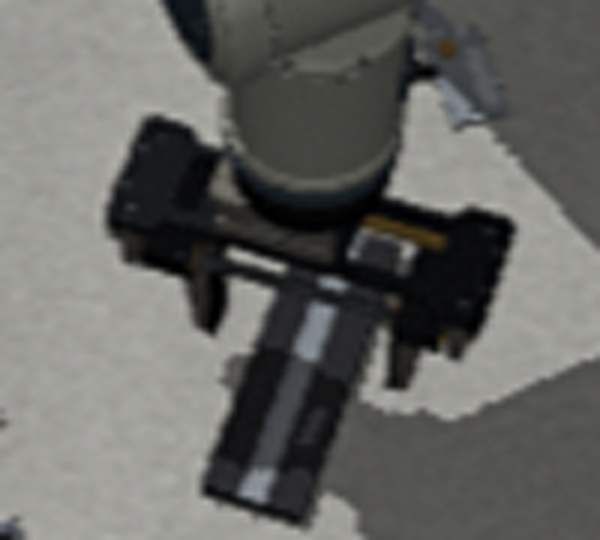

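```bash
python3 -m jog '[{"tx":-1.3,"ty":-0.7,"tz":10,"roll":0,"jaw":1},{"tx":0,"ty":0,"tz":9,"roll":0,"jaw":1},{"tx":0,"ty":0,"tz":6,"roll":0,"jaw":1},{"tx":0,"ty":0,"tz":2,"roll":0,"jaw":0.9},{"tx":0,"ty":0,"tz":1,"roll":0,"jaw":0.75},{"tx":0,"ty":0,"tz":0,"roll":0,"jaw":0.7},{"tx":0,"ty":0,"tz":0,"roll":0,"jaw":0.66},{"tx":0,"ty":0,"tz":0,"roll":0,"jaw":0.64}]' 10; python3 go.py .5168 .0064 .003 45.9; python3 -m jog '[{"tx":0,"ty":0,"tz":0,"roll":0,"jaw":0.62},{"tx":0,"ty":0,"tz":0,"roll":0,"jaw":0.6},{"tx":0,"ty":0,"tz":0,"roll":0,"jaw":0.57},{"tx":0,"ty":0,"tz":0,"roll":0,"jaw":0.5}]' 10; python3 -m jog '[{"tx":0,"ty":0,"tz":0,"roll":0,"jaw":0.4},{"tx":0,"ty":0,"tz":0,"roll":0,"jaw":0.4},{"tx":0,"ty":0,"tz":0,"roll":0,"jaw":0.4}]' 60; python3 go.py .5168 .0064 .003 45.9
```

```text
clock: 43.52
tool_pos: [0.5162, 0.0066, 0.0037]
orientation: [3.141, -0.0, 0.8]
ft_force: [0.6, 0.0, -0.7]
finger_gap: 0.0588
clock 43.52 p [0.5162 0.0066 0.0037] yaw 45.8 roll -0.1 then t [0.3 0.5 0.7] F [ 0.6  0.  -0.7] gap 58.8 tilt [ 0. -0. -1.] q6 -0.79
clock: 44.02
tool_pos: [0.5163, 0.0066, 0.0036]
orientation: [3.141, -0.0, 0.8]
ft_force: [0.8, 0.6, -0.3]
finger_gap: 0.0559
clock: 44.4
tool_pos: [0.5163, 0.0067, 0.0036]
orientation: [3.141, -0.0, 0.8]
ft_force: [1.7, 1.8, 1.6]
finger_gap: 0.0553
clock 44.4 p [0.5163 0.0067 0.0036] yaw 45.8 roll -0.1 then t [0.2 0.5 0.6] F [1.7 1.8 1.6] gap 55.3 tilt [ 0.  0. -1.] q6 -0.79
```

```bash
python3 -m jog '[{"tx":0,"ty":0,"tz":-1,"roll":0,"jaw":0.4},{"tx":0,"ty":0,"tz":-2,"roll":0,"jaw":0.4},{"tx":0,"ty":0,"tz":-4,"roll":0,"jaw":0.4},{"tx":0,"ty":0,"tz":-8,"roll":0,"jaw":0.4},{"tx":0,"ty":0,"tz":-15,"roll":0,"jaw":0.4},{"tx":0,"ty":0,"tz":-15,"roll":0,"jaw":0.4},{"tx":0,"ty":0,"tz":-15,"roll":0,"jaw":0.4},{"tx":0,"ty":0,"tz":-8,"roll":0,"jaw":0.4},{"tx":0,"ty":0,"tz":0,"roll":0,"jaw":0.4}]';  python3 go.py .632 -.2065 .07 90.8; python3 - <<'E'
from h import *
c=read_camera("scene");crop(c,200,150,100,90,6,"t17.png")
E
```

```text
clock: 45.52
tool_pos: [0.5166, 0.0066, 0.0723]
orientation: [3.14, -0.001, 0.8]
ft_force: [-0.2, -0.5, -8.9]
finger_gap: 0.0551
clock 45.52 p [0.5166 0.0066 0.0723] yaw 45.8 roll -45.0 then t [-214.7  112.4    2.3] F [-0.2 -0.5 -8.9] gap 55.1 tilt [ 0.002 -0.    -1.   ] q6 -0.79
```

View pics/t17.png

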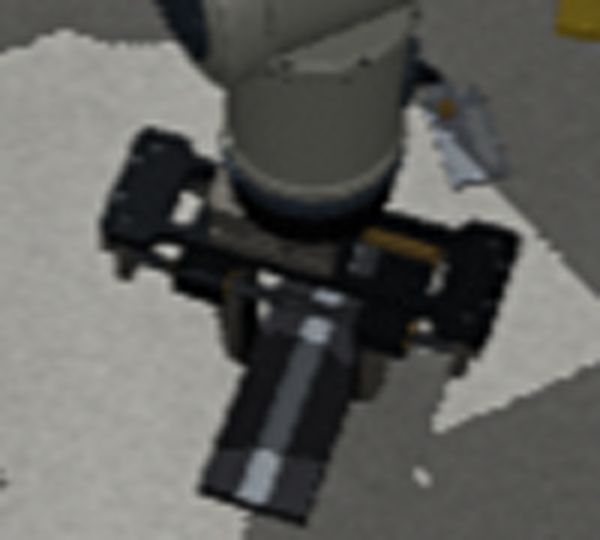

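The plate is up and level, Fz -8.9 N. Rotating and carrying.

```bash
python3 -m jog '[{"tx":0,"ty":0,"tz":0,"roll":-9,"jaw":0.4},{"tx":0,"ty":0,"tz":0,"roll":-9,"jaw":0.4},{"tx":0,"ty":0,"tz":0,"roll":-9,"jaw":0.4},{"tx":0,"ty":0,"tz":0,"roll":-9,"jaw":0.4},{"tx":0,"ty":0,"tz":0,"roll":-9,"jaw":0.4},{"tx":-8,"ty":4,"tz":0,"roll":0,"jaw":0.4},{"tx":-17,"ty":9,"tz":0,"roll":0,"jaw":0.4},{"tx":-24,"ty":12,"tz":0,"roll":0,"jaw":0.4},{"tx":-24,"ty":13,"tz":0,"roll":0,"jaw":0.4},{"tx":-24,"ty":13,"tz":0,"roll":0,"jaw":0.4}]';python3 -m jog '[{"tx":-24,"ty":13,"tz":0,"roll":0,"jaw":0.4},{"tx":-24,"ty":13,"tz":0,"roll":0,"jaw":0.4},{"tx":-24,"ty":13,"tz":0,"roll":0,"jaw":0.4},{"tx":-22,"ty":11,"tz":0,"roll":0,"jaw":0.4},{"tx":-14,"ty":7,"tz":0,"roll":0,"jaw":0.4},{"tx":-7,"ty":3,"tz":0,"roll":0,"jaw":0.4},{"tx":0,"ty":0,"tz":0,"roll":0,"jaw":0.4},{"tx":0,"ty":0,"tz":0,"roll":0,"jaw":0.4}]';  python3 go.py .632 -.2065 .0078 90.8
```

```text
clock: 46.82
tool_pos: [0.5694, -0.0918, 0.0713]
orientation: [3.141, 0.0, 1.582]
ft_force: [0.8, 0.9, -9.7]
finger_gap: 0.0551
clock: 47.82
tool_pos: [0.6297, -0.2031, 0.0713]
orientation: [-3.141, -0.0, 1.585]
ft_force: [-0.3, -0.3, -8.5]
finger_gap: 0.0552
clock 47.83 p [ 0.6297 -0.2031  0.0713] yaw 90.8 roll 0.0 then t [-3.4  2.3 63.5] F [-0.3 -0.3 -8.5] gap 55.2 tilt [-0.001  0.    -1.   ] q6 -1.9
```

```bash
python3 -m jog '[{"tx":-3.4,"ty":2.3,"tz":8,"roll":0,"jaw":0.4},{"tx":0,"ty":0,"tz":14,"roll":0,"jaw":0.4},{"tx":0,"ty":0,"tz":12,"roll":0,"jaw":0.4},{"tx":0,"ty":0,"tz":6,"roll":0,"jaw":0.4},{"tx":0,"ty":0,"tz":2,"roll":0,"jaw":0.4},{"tx":0,"ty":0,"tz":0,"roll":0,"jaw":0.4},{"tx":0,"ty":0,"tz":0,"roll":0,"jaw":0.4}]';python3 go.py .632 -.2065 .0078 90.8; python3 - <<'E'
from h import *
c=read_camera("scene");crop(c,150,220,100,100,6,"t18.png")
E
```

```text
clock: 48.7
tool_pos: [0.6329, -0.2073, 0.0299]
orientation: [3.141, 0.0, 1.585]
ft_force: [0.0, 0.3, -9.5]
finger_gap: 0.0552
clock 48.7 p [ 0.6329 -0.2073  0.0299] yaw 90.8 roll 0.0 then t [ 0.8 -0.9 22.1] F [ 0.   0.3 -9.5] gap 55.2 tilt [ 0.001 -0.    -1.   ] q6 -1.9
```

View pics/t18.png

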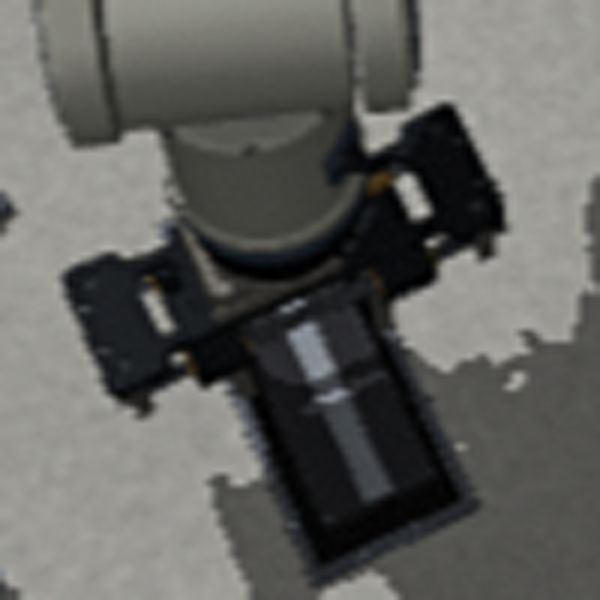

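```bash
python3 -m jog '[{"tx":0.8,"ty":-0.9,"tz":6,"roll":0,"jaw":0.4},{"tx":0,"ty":0,"tz":5,"roll":0,"jaw":0.4},{"tx":0,"ty":0,"tz":4,"roll":0,"jaw":0.4},{"tx":0,"ty":0,"tz":2.5,"roll":0,"jaw":0.4},{"tx":0,"ty":0,"tz":1.5,"roll":0,"jaw":0.4},{"tx":0,"ty":0,"tz":1,"roll":0,"jaw":0.4},{"tx":0,"ty":0,"tz":0.6,"roll":0,"jaw":0.4},{"tx":0,"ty":0,"tz":0,"roll":0,"jaw":0.4},{"tx":0,"ty":0,"tz":0,"roll":0,"jaw":0.4}]';python3 go.py .632 -.2065 .0076 90.8
```

```text
clock: 49.88
tool_pos: [0.6317, -0.2064, 0.009]
orientation: [3.141, 0.0, 1.585]
ft_force: [-0.1, 0.2, -10.0]
finger_gap: 0.055
clock 49.88 p [ 0.6317 -0.2064  0.009 ] yaw 90.8 roll 0.0 then t [-0.1  0.3  1.4] F [ -0.1   0.2 -10. ] gap 55.0 tilt [ 0. -0. -1.] q6 -1.9
```

```bash
python3 -m jog '[{"tx":0,"ty":0,"tz":0.5,"roll":0,"jaw":0.4},{"tx":0,"ty":0,"tz":0.5,"roll":0,"jaw":0.4},{"tx":0,"ty":0,"tz":0.4,"roll":0,"jaw":0.4},{"tx":0,"ty":0,"tz":0.2,"roll":0,"jaw":0.4},{"tx":0,"ty":0,"tz":0,"roll":0,"jaw":0.4}]';python3 go.py .632 -.2065 .0076 90.8
```

```text
clock: 50.5
tool_pos: [0.6316, -0.2064, 0.0076]
orientation: [3.142, 0.0, 1.585]
ft_force: [-1.8, 0.1, -2.6]
finger_gap: 0.0553
clock 50.5 p [ 0.6316 -0.2064  0.0076] yaw 90.8 roll 0.0 then t [-0.1  0.4  0. ] F [-1.8  0.1 -2.6] gap 55.3 tilt [ 0. -0. -1.] q6 -1.9
```

Mostly supported. A hair lower, then release, lift and move clear for a final check.

```bash
python3 -m jog '[{"tx":0,"ty":0,"tz":0.3,"roll":0,"jaw":0.4},{"tx":0,"ty":0,"tz":0,"roll":0,"jaw":0.61},{"tx":0,"ty":0,"tz":0,"roll":0,"jaw":0.63},{"tx":0,"ty":0,"tz":0,"roll":0,"jaw":0.68},{"tx":0,"ty":0,"tz":0,"roll":0,"jaw":0.74},{"tx":0,"ty":0,"tz":-3,"roll":0,"jaw":0.74},{"tx":0,"ty":0,"tz":-15,"roll":0,"jaw":0.74},{"tx":0,"ty":0,"tz":-30,"roll":0,"jaw":0.74},{"tx":0,"ty":0,"tz":-40,"roll":0,"jaw":0.74},{"tx":0,"ty":0,"tz":-30,"roll":0,"jaw":0.74}]' 30; python3 -m jog '[{"tx":0,"ty":-30,"tz":0,"roll":0,"jaw":0.74},{"tx":15,"ty":-40,"tz":0,"roll":0,"jaw":0.74},{"tx":20,"ty":-40,"tz":0,"roll":0,"jaw":0.74},{"tx":20,"ty":-40,"tz":0,"roll":0,"jaw":0.74},{"tx":20,"ty":-40,"tz":0,"roll":0,"jaw":0.74},{"tx":20,"ty":-40,"tz":0,"roll":0,"jaw":0.74},{"tx":20,"ty":-40,"tz":0,"roll":0,"jaw":0.74},{"tx":20,"ty":-20,"tz":0,"roll":0,"jaw":0.74},{"tx":0,"ty":0,"tz":0,"roll":0,"jaw":0.74}]'; python3 - <<'E'
from h import *
print(sensors.read_state()["tool_pos"])
for cn in("scene","top"):
    c=read_camera(cn);cv2.imwrite(f"pics/{cn}19.png",c["image"]);w=cloud(c);x,y,z=w[...,0],w[...,1],w[...,2]
    for n,(X,Y,a,L,W) in T.items():
        lo=.0125 if n in("long","short") else (.062 if n=="tee" else .055)
        m=(abs(x-X)<.11)&(abs(y-Y)<.09)&(z>lo)&(z<.075)
        P=w[m]
        if len(P)>5: print(cn,n,len(P),cv2.minAreaRect((P[:,:2]*1000).astype(np.float32)),np.median(P[:,2]).round(4))
    k=5;im=cv2.resize(c["image"],None,fx=k,fy=k,interpolation=cv2.INTER_CUBIC);t=[]
    for n in T:
        u,v=(proj(c,(T[n][0],T[n][1],.02))*k).astype(int); t.append(cv2.resize(im[max(v-180,0):v+180,max(u-180,0):u+180],(290,290)))
    cv2.imwrite(f"pics/f_{cn}.png",np.vstack([np.hstack(t[:2]),np.hstack(t[2:])]))
    for n in("torch","cup"):
        for d in tip_of(n,cn)[:1]: print(cn,n,ray(c,d["pixel"],0).round(3))
E
```

```text
clock: 51.75
tool_pos: [0.6323, -0.2066, 0.1279]
orientation: [3.139, 0.001, 1.585]
ft_force: [-0.1, 0.0, -0.4]
finger_gap: 0.0678
clock: 52.88
tool_pos: [0.3388, -0.075, 0.1257]
orientation: [3.141, 0.0, 1.586]
ft_force: [0.7, -0.4, 0.8]
finger_gap: 0.0677
[ 0.3387713  -0.07496489  0.12572838]
scene long 1009 ((634.9068603515625, -206.70028686523438), (84.26924133300781, 194.5802764892578), 89.97551727294922) 0.0159
scene short 541 ((440.4173278808594, -382.26654052734375), (153.46035766601562, 68.39053344726562), 25.28966522216797) 0.0157
scene tee 47 ((457.1807861328125, 366.88702392578125), (13.22268295288086, 56.52093505859375), 87.87177276611328) 0.0653
scene round 73 ((623.77880859375, 211.6968231201172), (45.06468200683594, 47.38593292236328), 22.9191951751709) 0.0589
scene torch [ 0.729 -0.01   0.   ]
scene cup [0.672 0.397 0.   ]
top long 1142 ((633.282470703125, -206.73223876953125), (190.6234893798828, 84.1300277709961), 0.3440982401371002) 0.0164
top short 821 ((439.1064453125, -379.6591796875), (149.7491455078125, 72.62199401855469), 24.912376403808594) 0.0165
top tee 90 ((457.0328369140625, 366.9247131347656), (55.426536560058594, 10.383310317993164), 1.436941146850586) 0.066
top round 104 ((624.6876831054688, 210.9666290283203), (46.12967300415039, 45.629276275634766), 11.489803314208984) 0.0599
top torch [ 0.716 -0.014  0.   ]
top cup [0.666 0.401 0.   ]
```

View pics/scene19.png

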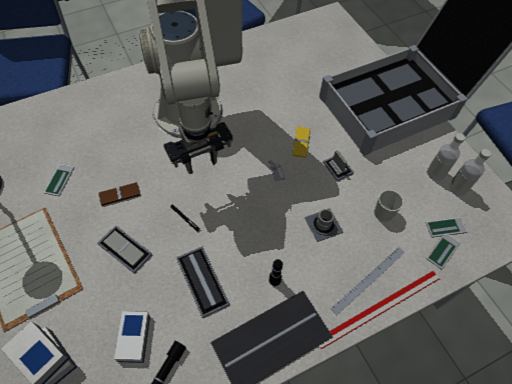

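View pics/f_scene.png

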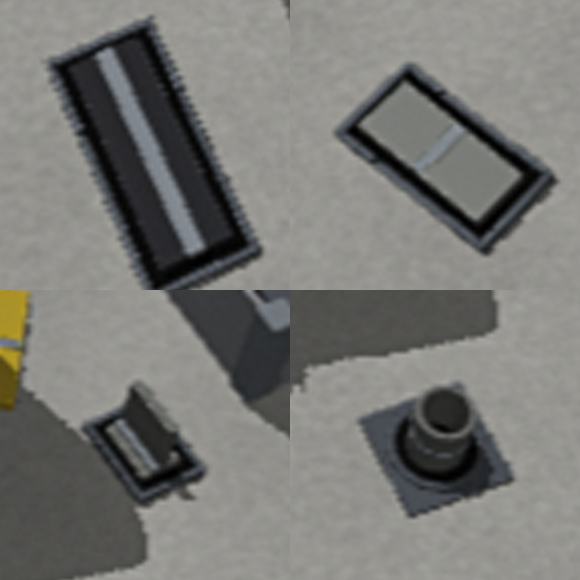

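View pics/f_top.png

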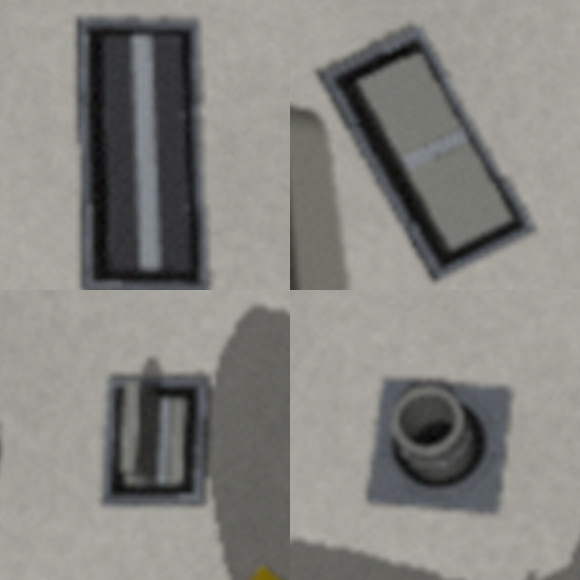

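```bash
python3 - <<'E'
from h import *
for cn in("scene","top"):
    c=read_camera(cn);w=cloud(c);x,y,z=w[...,0],w[...,1],w[...,2];g=c["image"].mean(2)
    for n in("long","short"):
        X,Y,a,L,W=T[n];a=np.deg2rad(a);u=(x-X)*np.cos(a)+(y-Y)*np.sin(a);v=-(x-X)*np.sin(a)+(y-Y)*np.cos(a)
        m=(abs(u)<L/2-.016)&(abs(v)<.017)&(z>.008);A=np.c_[u[m],v[m],np.ones(m.sum())];print(cn,n,"slopes,h",np.linalg.lstsq(A,z[m],rcond=None)[0].round(4))
        if n=="short":
            m=(g>75)&(z>.0135)&(abs(u)<.09)&(abs(v)<.04)
            n_,l,st,ce=cv2.connectedComponentsWithStats(m.astype(np.uint8));i=1+st[1:,4].argmax();mm=l==i
            print("  u,v ranges mm",np.percentile(u[mm]*1000,[1,50,99]).round(1),np.percentile(v[mm]*1000,[1,50,99]).round(1))
E
```

```text
scene long slopes,h [-0.0001 -0.0112  0.016 ]
scene short slopes,h [0.0012 0.0028 0.0156]
  u,v ranges mm [-60.6   5.3  62.4] [-23.   -0.2  23.1]
top long slopes,h [0.0033 0.0055 0.0164]
top short slopes,h [-0.0004  0.0029  0.0166]
  u,v ranges mm [-61.6  -1.   60.9] [-23.5   0.2  23.5]
```

Both plates lie flat (top at 16 mm, as they should), and the short plate is centred. Handing in.

```bash
python3 -c "
from plant import r,sensors
print(sensors.read_state()['clock']); print(r.hand_in())"
```

```text
53.275
the job is handed in; nothing more can be done
None
```

The stack is apart and all four pieces are in their own trays, and I handed the job in at 53.3 s of the 144 s allowed. I took them in the order T-joint, pipe, short plate, long plate. Each was lowered in small steps until the wrist force showed the tray taking the weight, then released. Nothing was dropped or tipped.

**Plates:** both lie flat. Their tops are at about 16 mm (4 mm floor plus 12 mm plate) with almost no slope. The short plate is centred to within about 1–2 mm.

**T-joint and pipe:** both stand upright inside their rims, about 3.5 mm and 1 mm from the tray centres. The tops measure about 66 mm and 59–60 mm, as expected.

**Torch and cup:** neither was approached and both look unmoved in the pictures. The network's position estimates for them shifted by up to about 2 cm between looks. I put that down to network noise rather than movement.

**Look-alikes:** the brown and yellow plates were left alone.

No check failed. I took no picture after the hand-in; it reports no verdict.

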